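# Sort the welding spares into their trays

## Task

Sort the loose welding spares lying to either side of the three shallow trays into them: stand the two copper nozzles upright in the yellow tray, one in each bay; lay the two square blue lens cases in the blue tray, one in each bay; and lay the round white lens case in the green tray. Each piece must sit flat on its tray's floor, inside the rim, and be let go. Leave the pliers and the brush that lie behind the trays where they are, and keep the arm low, since a gantry bar crosses above the bench.

Things in the scene. Friction and masses are not known exactly. Their poses are not given: they have to be found in the camera images.
- nozzle_a_c (a point): pinkish copper welding nozzle standing upright on its wide foot, 24 mm in diameter over its lower half, 32 mm tall, tapering toward the top. Point on its axis, 16 mm above its foot; z up along the axis; about 35 g. Grip it by its lower half, fingertips some 6 mm above its foot. The two nozzles are interchangeable
- nozzle_b_c (a point): pinkish copper welding nozzle standing upright on its wide foot, 26 mm in diameter over its lower half, 32 mm tall, tapering toward the top. Point on its axis, 16 mm above its foot; z up along the axis; about 35 g. Grip it by its lower half, fingertips some 6 mm above its foot. The two nozzles are interchangeable
- round_case_c (a point): round white lens case lying flat near the trays (those far back on the bench do not count), a disc 47 mm in diameter and 17 mm high, with a blue mark on top. Point at its centre, 8.5 mm above its underside; z up; about 30 g. Grip it across its diameter, fingertips some 6 mm above its underside
- square_a_c (a point): flat square blue lens case with a pale label, lying flat near the trays (any far back on the bench do not count), 50 x 50 mm and 14.5 mm high. Point at its centre, 7.25 mm above its underside; z up, x and y along its sides; about 40 g. Grip it by its sides, fingertips some 6 mm above its underside. The two square cases are interchangeable
- square_b_c (a point): flat square blue lens case with a pale label, lying flat near the trays (any far back on the bench do not count), 50 x 50 mm and 14.5 mm high. Point at its centre, 7.25 mm above its underside; z up, x and y along its sides; about 40 g. Grip it by its sides, fingertips some 6 mm above its underside. The two square cases are interchangeable
- yellow_tray: yellow shallow tray, for the two nozzles: 109 x 56 mm outside along its x and y. A divider across it at x = 0 makes two bays, each 50 x 50 mm inside, centred at x = +26.5 and x = -26.5 mm, y = 0. Walls and divider 3 mm wide, rim 7 mm above the worktop, inner floor 2 mm above it. White card on a lug at the -x side. Fixed. Origin at the centre of its underside, z up
- blue_tray: blue shallow tray, for the two square blue cases: 153 x 78 mm outside along its x and y. A divider across it at x = 0 makes two bays, each 72 x 72 mm inside, centred at x = +37.5 and x = -37.5 mm, y = 0. Walls and divider 3 mm wide, rim 7 mm above the worktop, inner floor 2 mm above it. White card on a lug at the -x side. Fixed. Origin at the centre of its underside, z up
- green_tray: green shallow tray, for the round white case: 78 x 78 mm outside along its x and y. One bay, 72 x 72 mm inside, centred on the origin. Walls and divider 3 mm wide, rim 7 mm above the worktop, inner floor 2 mm above it. White card on a lug at the -x side. Fixed. Origin at the centre of its underside, z up
- loose_pliers: bystander: red-handled needle-nose pliers lying loose, 153 mm along its x, 50 mm wide, 13 mm high. Origin at the centre of its underside
- loose_brush: bystander: flat brush with a wooden handle lying loose, 198 mm along its x, 31 mm wide, 11 mm high. Origin at the centre of its underside. (Overhead, a gantry bar crosses the bench along y at x = 0.58 m, its lower edge 0.55 m above the worktop: keep wrist and forearm below or behind it; the trays and pieces all lie on the robot's side of it.)
There are look-alikes about, which are no part of the job. Several things have the shape of the yellow_tray; the one meant has the colours described above.

How it is judged:
By the outcome, as a careful person would: the job done as asked, in the order asked, and still so for the second after the job is handed in, with the robot touching nothing.
It also fails if it takes over 120 s, if anything falls off the work surface, if the arm or the gripper's body presses on something with over 40 N, if the wrist force passes 120 N, or if a joint passes its speed limit or range.

## Robot

A 6-joint arm with a two-finger parallel gripper is mounted at the origin on a cart in front of the work surface, level with it; the furniture and walls round the work are solid. World frame = base frame: x ahead of the robot, y to its left, z up, the work surface at z = 0. Lengths are in m, angles in rad, forces in N, time in s.
With the tool pointing down it reaches from about 0.35 to 0.875 m from the base axis. Payload 4.2 kg.
Tool frame: the origin (TCP) lies between the finger pads; the fingertips stand 17 mm ahead of it and the grasp point (between the pads) lies 2 mm behind it; x points along the fingers, y is the direction in which the jaws open and shut, and the axes are right-handed (so a half turn about x gives the same grasp; the last joint's range is limited). The gripper opens to 85 mm and grips with 20 to 120 N. Pads are 22 mm wide; open, the fingers measure 114 mm over their backs; the gripper's body (76 mm by 85 mm) begins 54 mm behind the grasp point. The pads swing forward as they close: fully open they stand 13 mm farther back than shut.
Start: joints at [-1.007, 0.385, 0.008, 0, -1.194, -0.259], TCP at [0.188, -0.596, 0.248] pointing down, gripper open.
Joint ranges: [-3.14, 3.14], [-1.21, 2.06], [-1.07, 1.41], [-3.16, 2.05], [-2.99, -0.16], [-3.1, 3.1]. Speed limits (rad/s): [2.79, 2.79, 3.14, 3.14, 3.14, 3.14].

## Interface

Orientations are given as a unit quaternion [w, x, y, z].
In Python, from rig import bot gives the robot as it stands.
- The arm moves only by the shell command python3 -m handwheel 'ROWS' [OPENING]. ROWS is JSON, a list of rows, each an object of numbers: "dx", "dy", "dz": the shift along the tool's x, y, z in m; "wx", "wy", "wz": the turn, a rotation vector about the tool's x, y, z in units of 10 degrees (1.0 is 10 degrees). A call has 1 to 5 rows; each row shifts and turns the pose as measured when the row begins, along the tool's axes as they then stand; what a row does not reach is not made up. A row lasts 1/8 s, in which the tool goes at most 62.5 mm and 10.7 degrees, less where a joint would pass 70% of its speed; a pose out of reach is approached as far as the arm can. A call is refused whole if a number of a shift passes 0.0625 or a number of a turn 1, either way. A call with a gripper value outside its range is refused whole. OPENING is the closure, from 0 (fully open) to 1 (shut), set as the call begins (- or left out, the last holds). The fingers move at their own pace and stop on an object; the grip force is fixed at half the most. Time passes only in rows, so rows that do not move let the fingers close. It gives the time, the measured TCP pose, the force and the opening at its end, in the units of the state.
- bot.get_state(): the state, without advancing time (a new reading comes with each control period).
- bot.read_camera(name): name is "scene" or "side" or "wrist"; returns a dict with "frame" (420x560x3 uint8, blue, green, red), "mtx" (3x3 intrinsics, pixels), "origin" and "orientation" of the camera in the world; the wrist camera has in their place "mount" (4x4, takes a point from camera to tool coordinates, whose origin is the TCP and whose axes are the tool frame's). Camera axes: x right, y down, z forward; pixel columns grow to the right and rows downward; lengths in m; the calibration is good to about 2 mm. The wrist camera is an equidistant fisheye: a pixel r from the principal point sees the ray r / f radians off the axis. A picture is of the moment at which its call begins: read the wrist's pose just before it. There is no depth.
- bot.sign_off(): hands the job in, once; it reports no verdict.
The state is a dict: "time_s": time; "joints": joint angles; "dq": joint speeds; "effort": joint torques, N m; "position": TCP position; "orientation": TCP orientation; "force": force on the tool from outside, world axes, zero at the start; "moment": the same for the moment, N m; "opening": finger opening in m.
Only numpy, scipy, OpenCV 4.12 (cv2) and the standard library are available. Lean on these libraries where they do the work, as an engineer would, in place of code of your own. Each camera call takes 0.05 s, during which the arm holds its last target. There are 200 camera calls.

## Working session

There is one attempt and no reset: what is moved stays moved. The work goes in short steps, Python scripts to look and compute and a shell command to move; the robot and the scene stay as the last step left them, time stands still between calls to the robot, and variables do not carry over. Pictures are saved under pics/ and viewed, about 12 in all and at most 16, crops included, and the job is handed in when it is done.

```bash
mkdir -p pics; ls
python3 - <<'E'
from rig import bot
import cv2
s=bot.get_state()
print({k:s[k] for k in('time_s','position','orientation','force','opening')})
for n in('scene','side','wrist'):
    c=bot.read_camera(n); cv2.imwrite(f'pics/{n}0.png',c['frame'])
    print(n,{k:v for k,v in c.items() if k!='frame'})
E
```

```text
pics
{'time_s': 0.0, 'position': array([ 0.18740749, -0.59566254,  0.24721324]), 'orientation': array([ 0.69877242, -0.10651138,  0.69907126,  0.10803613]), 'force': array([-0.10978745, -0.72459931,  1.04206413]), 'opening': 0.08561533534704661}
scene {'mtx': array([[418.70612711,   0.        , 277.39398087],
       [  0.        , 418.70612711, 211.02268846],
       [  0.        ,   0.        ,   1.        ]]), 'origin': array([-0.15746716,  0.87739958,  0.7286381 ]), 'orientation': array([ 0.15178174, -0.29097683,  0.82341807, -0.46290115])}
side {'mtx': array([[473.2753983 ,   0.        , 283.9342142 ],
       [  0.        , 473.2753983 , 207.99651255],
       [  0.        ,   0.        ,   1.        ]]), 'origin': array([ 0.17685259, -0.90296715,  0.84219304]), 'orientation': array([-0.41568748,  0.88996876, -0.16923276,  0.08074525])}
wrist {'mtx': array([[325.1922621 ,   0.        , 276.02630541],
       [  0.        , 325.1922621 , 207.82117771],
       [  0.        ,   0.        ,   1.        ]]), 'mount': array([[-8.30748835e-04, -3.12581209e-01,  9.49890677e-01,
        -1.26069776e-01],
       [ 9.99999437e-01, -8.86436248e-04,  5.82872394e-04,
         5.99524107e-05],
       [ 6.59822570e-04,  9.49890626e-01,  3.12581770e-01,
        -7.92327972e-02],
       [ 0.00000000e+00,  0.00000000e+00,  0.00000000e+00,
         1.00000000e+00]])}
```

View pics/scene0.png

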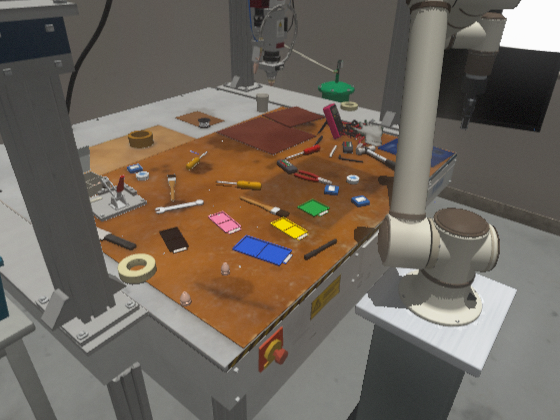

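View pics/side0.png

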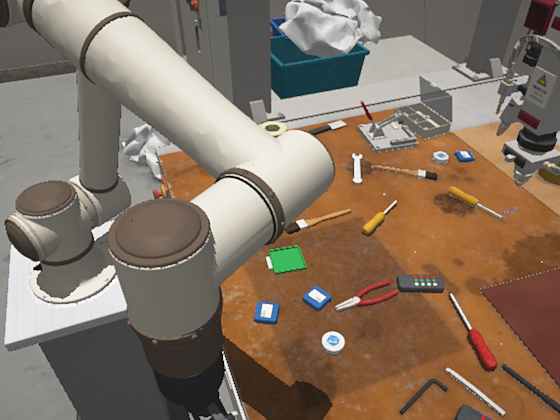

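Scene: blue tray (262,250), yellow (289,229), green (313,208), and a pink look-alike tray (224,222). The nozzles are at (185,297) and (225,268). Near square cases are at (331,189) and (360,201), with the round case at (352,178). The far look-alikes are a round case at (143,175) and a square one at (135,168). Side: green tray (287,259), squares (267,312) and (317,297), round (333,343); far look-alikes at (440,157) and (465,155).

Next I'll check enlarged crops.

```bash
cat > h.py <<'E'
import numpy as np, cv2, json
from rig import bot
from scipy.spatial.transform import Rotation as R
def rot(q): return R.from_quat(np.roll(q,-1)).as_matrix()
def px2w(c,u,v,z,s=None):
    "pixel -> world point at height z; s = state for wrist camera"
    K=c['mtx']; a=np.array([(u-K[0,2])/K[0,0],(v-K[1,2])/K[1,1]])
    if s is None: o=c['origin']; d=rot(c['orientation'])@[a[0],a[1],1]
    else:
        r=np.hypot(*a); d=np.r_[a/max(r,1e-9)*np.sin(r),np.cos(r)]
        M=c['mount']; T=rot(s['orientation']); d=T@M[:3,:3]@d; o=T@M[:3,3]+s['position']
    return o+d*(z-o[2])/d[2]
def w2px(c,p,s=None):
    K=c['mtx']
    if s is None: q=rot(c['orientation']).T@(np.array(p)-c['origin']); a=q[:2]/q[2]
    else:
        M=c['mount']; q=M[:3,:3].T@(rot(s['orientation']).T@(np.array(p)-s['position'])-M[:3,3])
        r=np.hypot(q[0],q[1]); a=q[:2]/r*np.arctan2(r,q[2])
    return a*K[0,0]+K[:2,2]
def crop(f,x0,y0,x1,y1,k,name,step=20):
    im=cv2.resize(f[y0:y1,x0:x1],None,fx=k,fy=k,interpolation=cv2.INTER_CUBIC)
    for x in range(-(-x0//step)*step,x1,step):
        cv2.line(im,(int((x-x0)*k),0),(int((x-x0)*k),6),(255,255,255),1); cv2.putText(im,str(x),(int((x-x0)*k)+2,12),0,.35,(255,255,255),1)
    for y in range(-(-y0//step)*step,y1,step):
        cv2.line(im,(0,int((y-y0)*k)),(6,int((y-y0)*k)),(255,255,255),1); cv2.putText(im,str(y),(8,int((y-y0)*k)+4),0,.35,(255,255,255),1)
    cv2.imwrite('pics/'+name,im); return im
E
python3 - <<'E'
from h import *
f=cv2.imread('pics/scene0.png'); a=crop(f,170,170,380,310,3.8,'c1.png',10)
g=cv2.imread('pics/side0.png'); crop(g,240,230,360,365,4.4,'c2.png',10)
c=bot.read_camera('scene');d=bot.read_camera('side')
for n,u,v,z in[('blue',262,250,.007),('yel',289,229,.007),('green',313,208,.007),('nA',185,299,.01),('nB',225,269,.01),('sq1',331,189,.0145),('sq2',360,201,.0145),('rd',352,178,.017)]: print(n,px2w(c,u,v,z).round(3))
for n,u,v,z in[('green',287,259,.007),('sq2',267,312,.0145),('sq1',317,297,.0145),('rd',333,343,.017)]: print(n,px2w(d,u,v,z).round(3))
E
```

```text
blue [0.459 0.146 0.007]
yel [0.464 0.011 0.007]
green [ 0.477 -0.14   0.007]
nA [0.473 0.418 0.01 ]
nB [0.478 0.275 0.01 ]
sq1 [ 0.495 -0.279  0.014]
sq2 [ 0.374 -0.271  0.014]
rd [ 0.478 -0.4    0.017]
green [ 0.483 -0.158  0.007]
sq2 [ 0.381 -0.296  0.014]
sq1 [ 0.499 -0.298  0.014]
rd [ 0.478 -0.419  0.017]
```

View pics/c1.png

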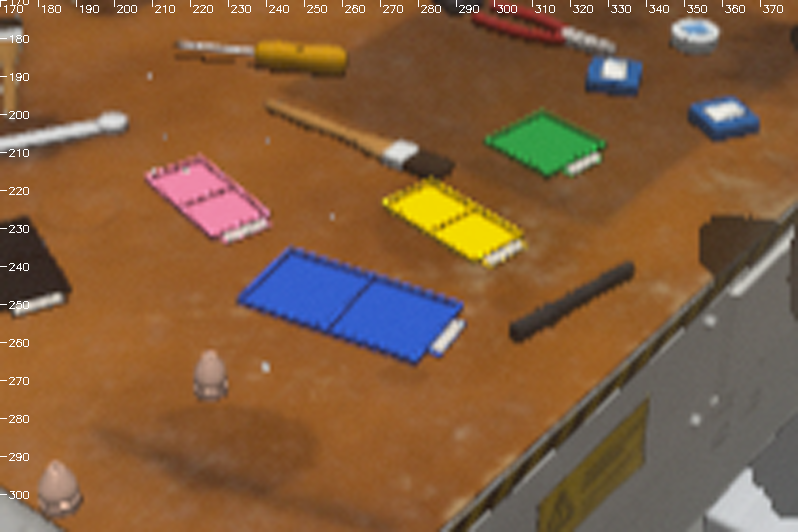

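View pics/c2.png

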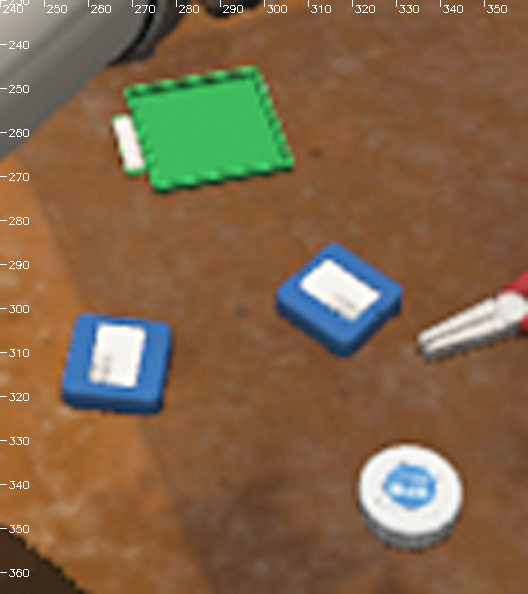

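Run:
```python
from h import *
c=bot.read_camera('scene');d=bot.read_camera('side')
def q(n,cam,pts,z):
    P=np.array([px2w(cam,u,v,z)[:2] for u,v in pts]); e=np.roll(P,-1,0)-P
    print(n,'ctr',P.mean(0).round(4),'sides',np.linalg.norm(e,axis=1).round(3),'ang',np.degrees(np.arctan2(e[:,1],e[:,0])).round(1))
S=lambda l:[(170+x/3.8,170+y/3.8) for x,y in l]
D=lambda l:[(240+x/4.4,230+y/4.4) for x,y in l]
q('green s',c,S([(486,141),(543,111),(606,145),(549,177)]),.007)
q('yellow s',c,S([(383,203),(431,179),(524,232),(488,265)]),.007)
q('blue s',c,S([(290,249),(463,302),(416,363),(238,302)]),.007)
q('green d',d,D([(125,90),(257,68),(293,165),(155,191)]),.007)
q('sq2 d',d,D([(78,314),(170,323),(160,402),(65,393)]),.0145)
q('sq1 d',d,D([(334,242),(402,292),(346,345),(278,293)]),.0145)
q('sq1 s',c,S([(596,58),(642,68),(637,89),(588,84)]),.0145)
q('sq2 s',c,S([(690,108),(738,98),(758,120),(708,130)]),.0145)
q('rd d',d,D([(360,482),(410,444),(461,492),(410,533)]),.017)
q('rd s',c,S([(671,32),(695,18),(719,36),(696,49)]),.017)
for n,u,v in [('nB',210,398),('nA',60,513)]:
    print(n,px2w(c,*S([(u,v)])[0],0).round(4),'top',px2w(c,*S([(u,v-48 if n=='nB' else v-52)])[0],.032).round(4))
s=bot.get_state(); w=bot.read_camera('wrist')
cv2.imwrite('pics/w1.png',w['frame'])
```

```text
green s ctr [ 0.4767 -0.1433] sides [0.077 0.077 0.076 0.077] ang [-96.5 169.8  83.2 -10. ]
yellow s ctr [0.4662 0.0031] sides [0.055 0.107 0.056 0.119] ang [-98.2 172.1  94.5  -7.5]
blue s ctr [0.4592 0.1439] sides [0.149 0.081 0.15  0.078] ang [-167.7  102.3   11.   -78. ]
green d ctr [ 0.4833 -0.1578] sides [0.077 0.077 0.077 0.078] ang [ -8.2 -98.3 172.7  81.7]
sq2 d ctr [ 0.3814 -0.2934] sides [0.046 0.048 0.046 0.048] ang [ -28.5 -116.9  152.    63.4]
sq1 d ctr [ 0.4998 -0.2963] sides [0.046 0.045 0.046 0.045] ang [ -66.8 -153.7  113.3   26.7]
sq1 s ctr [ 0.4895 -0.2778] sides [0.046 0.042 0.045 0.053] ang [-165.6  114.9   28.2  -65.5]
sq2 s ctr [ 0.3759 -0.2781] sides [0.051 0.041 0.052 0.04 ] ang [-118.8  143.8   60.   -37. ]
rd d ctr [ 0.481  -0.4147] sides [0.033 0.034 0.033 0.034] ang [  18.6  -72.4 -160.9  106.3]
rd s ctr [ 0.472  -0.3958] sides [0.042 0.042 0.039 0.04 ] ang [-93.8 153.   84.6 -22.9]
nB [0.4695 0.2836 0.    ] top [0.4776 0.2732 0.032 ]
nA [0.4644 0.4242 0.    ] top [0.4721 0.4135 0.032 ]
```

View pics/wrist0.png

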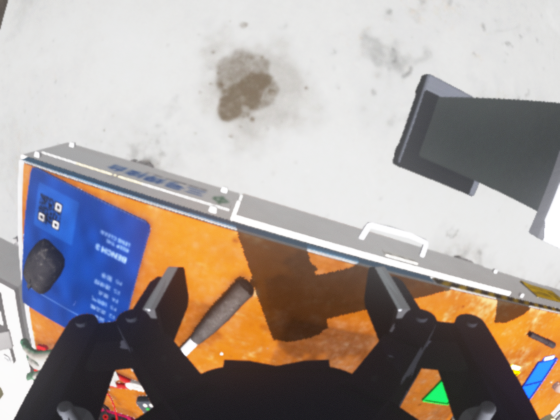

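Wrist view: it looks over the front bench edge, with the green and blue trays at the lower right and the fingers at the bottom. The scene and side cameras disagree by about 15 mm in y (green tray at −0.143 against −0.158), so I'll settle that with the wrist camera from above. First I'll get the tool axes and the shifts to a lookout.

```bash
cat > go.py <<'E'
import sys
from h import *
def go(x,y,z,yaw=None):
    "yaw: desired world angle (deg) of jaw axis (tool y), mod 180; tool x straight down"
    s=bot.get_state(); T=rot(s['orientation']); d=T.T@(np.array([x,y,z])-s['position'])
    cur=np.degrees(np.arctan2(T[1,1],T[0,1]))
    out={'t':round(s['time_s'],2),'pos':s['position'].round(4).tolist(),'jaw_yaw':round(cur,1),'shift_tool':d.round(4).tolist(),'n':round(np.linalg.norm(d)/.0625,2)}
    yt=cur if yaw is None else cur+((yaw-cur+90)%180-90)
    Y=np.array([np.cos(np.radians(yt)),np.sin(np.radians(yt)),0]); X=np.array([0,0,-1.]); G=np.c_[X,Y,np.cross(X,Y)]
    out['turn10']=(np.degrees(R.from_matrix(T.T@G).as_rotvec())/10).round(3).tolist()
    out['q']=s['joints'].round(2).tolist(); out['F']=s['force'].round(1).tolist(); out['open']=round(s['opening'],4)
    for k,v in out.items(): print(k,v,end=' | ')
    print()
if __name__=='__main__': go(*map(float,sys.argv[1:]))
E
python3 go.py .45 -.1 .26; python3 -c "
from h import *
print(rot(bot.get_state()['orientation']).round(3))"; python3 -m handwheel --help | head -5
```

```text
t 0.4 | pos [0.1876, -0.5961, 0.2482] | jaw_yaw 107.5 | shift_tool [-0.0117, 0.3945, 0.3992] | n 8.98 | turn10 [-0.0, 0.0, -0.002] | q [-1.01, 0.38, 0.01, -0.0, -1.19, -0.26] | F [0.5, 0.1, -0.2] | open 0.0855 | 
[[-0.    -0.3    0.954]
 [ 0.     0.954  0.3  ]
 [-1.     0.     0.   ]]invalid input: not JSON, or not a number
```

```bash
R='' ; python3 -m handwheel '[{"dx":-0.004,"dy":0.043,"dz":0.043},{"dx":-0.004,"dy":0.043,"dz":0.043},{"dx":-0.004,"dy":0.043,"dz":0.043},{"dx":-0.004,"dy":0.043,"dz":0.043},{"dx":-0.004,"dy":0.043,"dz":0.043}]' 0
python3 -m handwheel '[{"dx":-0.004,"dy":0.043,"dz":0.043},{"dx":-0.004,"dy":0.043,"dz":0.043},{"dx":-0.004,"dy":0.043,"dz":0.043},{"dx":-0.004,"dy":0.043,"dz":0.043},{}]'
python3 - <<'E'
from h import *
s=bot.get_state(); w=bot.read_camera('wrist'); print(s['position'])
cv2.imwrite('pics/w2.png',w['frame']); np.savez('w2.npz',p=s['position'],o=s['orientation'])
for n,p in [('green s',(.4767,-.1433,.007)),('green d',(.4833,-.1578,.007)),('yellow s',(.466,.003,.007)),('sq1d',(.4998,-.2963,.0145))]: print(n,w2px(w,p,s).round(1))
E
python3 go.py .36 .25 .3
```

```text
[ 0.18756642 -0.59609754  0.24816342]
green s [452.7 387.6]
green d [445.6 389.7]
yellow s [501.  384.4]
sq1d [384.6 394.9]
t 0.45 | pos [0.1876, -0.5961, 0.2482] | jaw_yaw 107.5 | shift_tool [-0.0516, 0.7554, 0.4184] | n 13.84 | turn10 [-0.0, 0.0, -0.001] | q [-1.01, 0.38, 0.01, -0.0, -1.19, -0.26] | F [-0.7, -0.0, -0.4] | open 0.0853 | invalid input
invalid input
```

View pics/w2.png

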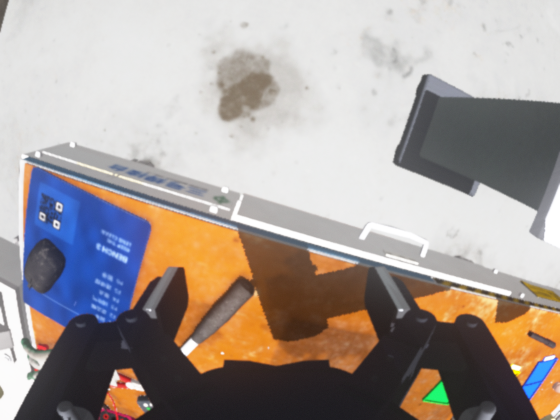

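Both calls were refused, so the picture is unchanged. The rows probably need all six keys.

```bash
python3 -m handwheel '[{"dx":-0.004,"dy":0.043,"dz":0.043,"wx":0,"wy":0,"wz":0},{"dx":-0.004,"dy":0.043,"dz":0.043,"wx":0,"wy":0,"wz":0}]' 0; python3 -m handwheel '[{"dx":-0.004,"dy":0.043,"dz":0.043,"wx":0,"wy":0,"wz":0},{"dx":-0.004,"dy":0.043,"dz":0.043,"wx":0,"wy":0,"wz":0}]'; python3 go.py .45 -.1 .3
```

```text
time_s: 0.7
position: [0.2436, -0.4888, 0.2545]
orientation: [0.699, -0.105, 0.7, 0.106]
force: [1.3, 0.3, 0.6]
opening: 0.0854
time_s: 0.95
position: [0.3017, -0.3783, 0.2629]
orientation: [0.699, -0.104, 0.7, 0.105]
force: [2.3, 0.4, 0.9]
opening: 0.0853
t 0.95 | pos [0.3017, -0.3783, 0.2629] | jaw_yaw 107.0 | shift_tool [-0.0371, 0.2228, 0.2232] | n 5.08 | turn10 [0.0, -0.003, -0.004] | q [-0.56, 0.13, -0.3, -0.0, -1.14, -0.71] | F [2.3, 0.4, 0.9] | open 0.0853 |
```

```bash
python3 -m handwheel '[{"dx":-0.007,"dy":0.043,"dz":0.035,"wx":0,"wy":0,"wz":0},{"dx":-0.007,"dy":0.043,"dz":0.035,"wx":0,"wy":0,"wz":0},{"dx":-0.007,"dy":0.043,"dz":0.035,"wx":0,"wy":0,"wz":0},{"dx":-0.007,"dy":0.043,"dz":0.035,"wx":0,"wy":0,"wz":0},{"dx":0,"dy":0,"dz":0,"wx":0,"wy":0,"wz":0}]' >/dev/null
python3 - <<'E'
from h import *
s=bot.get_state(); w=bot.read_camera('wrist'); print(s['position'])
cv2.imwrite('pics/w3.png',w['frame']); np.savez('w3.npz',p=s['position'],o=s['orientation'])
for n,p in [('green s',(.4767,-.1433,.007)),('green d',(.4833,-.1578,.007)),('yellow s',(.466,.003,.007)),('blue s',(.459,.144,.007)),('nB',(.475,.275,.016))]: print(n,w2px(w,p,s).round(1))
E
python3 go.py .38 .25 .3
```

```text
[ 0.38854643 -0.16310527  0.29400128]
green s [270.8 229.7]
green d [259.3 231. ]
yellow s [369.6 250.4]
blue s [446.  267.3]
nB [496.  291.8]
t 1.62 | pos [0.3878, -0.1643, 0.2936] | jaw_yaw 107.3 | shift_tool [-0.0066, 0.3979, 0.1156] | n 6.63 | turn10 [0.0, 0.026, 0.011] | q [-0.01, -0.01, -0.38, 0.0, -1.2, -1.26] | F [-0.2, -0.0, -0.7] | open 0.0854 |
```

View pics/w3.png

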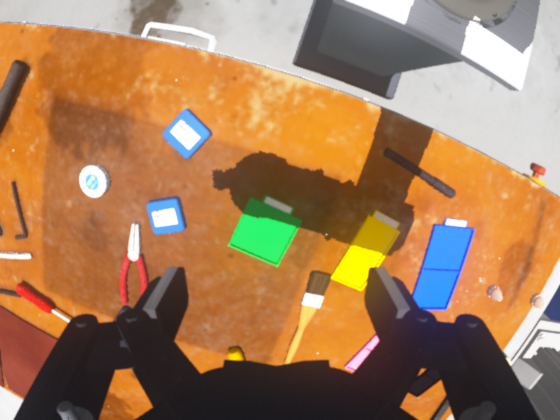

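The wrist now sees everything: green tray about (265,231), yellow (367,252) and blue (444,264). The squares are at (187,133) and (166,216), the round case at (93,180) and the nozzles at (496,293) and (537,301); the pink tray (360,355), pliers and brush lie behind. I'll measure by colour mask plus `minAreaRect` in world coordinates.

```bash
cat > seg.py <<'E'
from h import *
def seg(c,s,f,lo,hi,z,box,name,fill=True):
    x0,y0,x1,y1=box; m=cv2.inRange(cv2.cvtColor(f,cv2.COLOR_BGR2HSV),lo,hi); k=np.zeros_like(m); k[y0:y1,x0:x1]=m[y0:y1,x0:x1]
    cs,_=cv2.findContours(k,cv2.RETR_EXTERNAL,cv2.CHAIN_APPROX_NONE); ct=max(cs,key=cv2.contourArea)[:,0]
    W=np.array([px2w(c,u,v,z,s)[:2] for u,v in ct])*1000
    (cx,cy),(a,b),th=cv2.minAreaRect(W.astype(np.float32))
    if a<b: a,b,th=b,a,th-90
    print(name,'px',ct.mean(0).round(1),'ctr',round(cx,1),round(cy,1),'size',round(a,1),round(b,1),'ang long',round((th+90)%180-90,1))
E
python3 - <<'E'
from seg import *
f=cv2.imread('pics/w3.png'); n=np.load('w3.npz'); s={'position':n['p'],'orientation':n['o']}; c=bot.read_camera('wrist')
seg(c,s,f,(45,100,40),(80,255,255),.007,(220,180,310,275),'green')
seg(c,s,f,(24,150,60),(34,255,255),.007,(320,205,405,300),'yellow')
seg(c,s,f,(105,120,60),(125,255,255),.007,(405,210,480,315),'blue')
seg(c,s,f,(100,90,60),(125,255,255),.008,(155,100,215,162),'sq2')
seg(c,s,f,(100,90,60),(125,255,255),.008,(140,190,190,240),'sq1')
crop(f,470,270,560,320,4,'n.png',10); hs=cv2.cvtColor(f,cv2.COLOR_BGR2HSV); print(hs[293,496],hs[301,537],hs[280,515],hs[180,82],hs[180,60])
seg(c,s,f,(0,0,150),(180,60,255),.017,(70,160,112,202),'rd')
for a in[('nB',496,293),('nA',537,301)]: print(a,px2w(c,a[1],a[2],.016,s).round(4))
E
```

```text
green px [265.4 229. ] ctr 479.3 -150.1 size 89.6 78.3 ang long -8.3
yellow px [365.1 253.4] ctr 474.7 -0.1 size 112.5 58.8 ang long -9.2
blue px [442.  263.9] ctr 463.1 137.2 size 166.0 78.9 ang long 11.2
sq2 px [186.3 133.8] ctr 382.5 -287.4 size 48.7 48.4 ang long 60.9
sq1 px [165.8 215.5] ctr 501.8 -290.5 size 51.3 50.2 ang long -64.6
[ 10  57 240] [ 10  61 236] [ 12 164 210] [  0   0 255] [ 12 161 188]
rd px [ 93.2 180.1] ctr 480.5 -408.7 size 50.3 48.5 ang long -73.3
('nB', 496, 293) [0.4773 0.2769 0.016 ]
('nA', 537, 301) [0.4733 0.4134 0.016 ]
```

View pics/n.png

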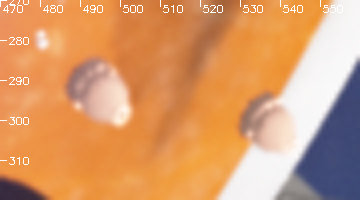

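Enlarged crop: the nozzle feet are near (489,288) and (532,299), leaning outward from the lens as expected. The wrist estimates lie between the other two cameras. I'll go over nozzle B and turn the jaws to about 81° on the way, which is the yellow tray's y.

```bash
python3 go.py .475 .277 .16 81; python3 -m handwheel '[{"dx":0.0,"dy":0.05,"dz":0.028,"wx":0.9,"wy":0,"wz":0},{"dx":0.0,"dy":0.053,"dz":0.02,"wx":0.9,"wy":0,"wz":0},{"dx":0.0,"dy":0.057,"dz":0.01,"wx":0.8,"wy":0,"wz":0}]' >/dev/null; python3 go.py .475 .277 .16 81
```

```text
t 1.68 | pos [0.3873, -0.1652, 0.2932] | jaw_yaw 107.2 | shift_tool [0.1334, 0.3969, 0.2138] | n 7.52 | turn10 [2.615, 0.022, 0.004] | q [-0.01, -0.01, -0.38, 0.0, -1.2, -1.26] | F [-0.3, -1.2, 0.2] | open 0.0852 | 
t 2.05 | pos [0.4194, -0.0106, 0.2926] | jaw_yaw 81.2 | shift_tool [0.1324, 0.2929, 0.0108] | n 5.14 | turn10 [0.025, 0.016, 0.006] | q [0.37, -0.01, -0.38, 0.0, -1.2, -2.09] | F [0.5, 0.9, -0.6] | open 0.085 |
```

```bash
python3 -m handwheel '[{"dx":0.024,"dy":0.056,"dz":0.002,"wx":0,"wy":0,"wz":0},{"dx":0.024,"dy":0.056,"dz":0.002,"wx":0,"wy":0,"wz":0},{"dx":0.024,"dy":0.056,"dz":0.002,"wx":0,"wy":0,"wz":0},{"dx":0.024,"dy":0.056,"dz":0.002,"wx":0,"wy":0,"wz":0},{"dx":0.024,"dy":0.056,"dz":0.002,"wx":0,"wy":0,"wz":0}]' >/dev/null;  python3 -m handwheel '[{"dx":0.01,"dy":0.01,"dz":0,"wx":0,"wy":0,"wz":0},{"dx":0,"dy":0,"dz":0,"wx":0,"wy":0,"wz":0}]' >/dev/null
python3 - <<'E'
from h import *
s=bot.get_state(); w=bot.read_camera('wrist'); print(s['position'])
cv2.imwrite('pics/w4.png',w['frame']); np.savez('w4.npz',p=s['position'],o=s['orientation'])
E
python3 go.py .475 .277 .16 81
```

```text
[0.48157962 0.27455872 0.15721215]
t 2.98 | pos [0.4817, 0.2743, 0.1578] | jaw_yaw 80.3 | shift_tool [-0.0022, 0.0015, -0.007] | n 0.12 | turn10 [-0.072, 0.031, 0.022] | q [0.81, 0.35, -0.3, 0.01, -0.92, -2.56] | F [0.2, -0.2, -0.3] | open 0.0852 |
```

View pics/w4.png

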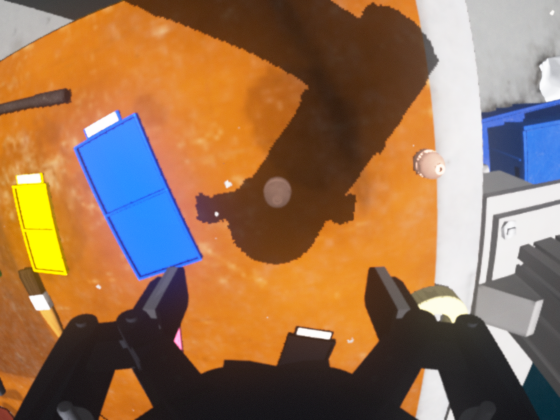

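Nozzle B is seen from straight above at (277,192) in the arm's shadow, and nozzle A at (430,164). Blue tray corners are (137,113), (201,258), (138,277) and (77,147); the yellow tray is at the left.

Run:
```python
from seg import *
f=cv2.imread('pics/w4.png'); n=np.load('w4.npz'); s={'position':n['p'],'orientation':n['o']}; c=bot.read_camera('wrist')
hs=cv2.cvtColor(f,cv2.COLOR_BGR2HSV); print(hs[192,277],hs[192,250],hs[220,277])
for z in(.004,.012): seg(c,s,f,(0,0,80),(180,115,255),z,(258,170,300,212),'nB%g'%z)
seg(c,s,f,(0,0,120),(180,115,255),.01,(408,145,448,184),'nA')
for q in[(137,113),(201,258),(138,277),(77,147)]: print(q,px2w(c,*q,.007,s).round(4))
P=np.mean([px2w(c,*q,.007,s) for q in[(137,113),(201,258),(138,277),(77,147)]],0); print('blue',P)
for q in[(13,186),(42,183),(67,274),(36,275)]: print('yel',q,px2w(c,*q,.007,s).round(4))
print('foot A',px2w(c,424,162,0.0,s))
```

```text
[  9  89 149] [ 13 178  99] [ 13 195  94]
nB0.004 px [277.  191.9] ctr 479.8 275.7 size 26.8 23.2 ang long -9.7
nB0.012 px [277.  191.9] ctr 477.6 276.1 size 26.1 22.6 ang long -9.7
nA px [434.2 163.2] ctr 476.0 420.0 size 37.4 35.4 ang long -2.3
(137, 113) [0.3851 0.1655 0.007 ]
(201, 258) [0.5319 0.192  0.007 ]
(138, 277) [0.5448 0.1165 0.007 ]
(77, 147) [0.3996 0.0922 0.007 ]
blue [0.46534041 0.14156753 0.007     ]
yel (13, 186) [ 0.4178 -0.0169  0.007 ]
yel (42, 183) [0.4244 0.032  0.007 ]
yel (67, 274) [0.5325 0.0205 0.007 ]
yel (36, 275) [ 0.53   -0.0346  0.007 ]
foot A [0.47440234 0.41740954 0.        ]
```

```bash
python3 - <<'E'
from h import *
c=bot.read_camera('wrist');M=c['mount'];K=c['mtx']
for u,v,y in[(187,268,-.0427),(368,268,.0427)]:
    a=np.array([(u-K[0,2])/K[0,0],(v-K[1,2])/K[1,1]]);r=np.hypot(*a);d=M[:3,:3]@np.r_[a/r*np.sin(r),np.cos(r)]
    print(M[:3,3]+d*(y-M[1,3])/d[1])
E
python3 go.py .4785 .276 .032 81
```

```text
[ 0.00942215 -0.0427     -0.00410746]
[ 0.00145613  0.0427     -0.00838023]
t 3.08 | pos [0.4818, 0.2744, 0.1592] | jaw_yaw 80.3 | shift_tool [0.1272, 0.0012, -0.0044] | n 2.04 | turn10 [-0.073, 0.041, 0.009] | q [0.81, 0.35, -0.3, 0.01, -0.92, -2.56] | F [-0.2, 0.4, 0.2] | open 0.0854 |
```

Fully open, the tips stand about 4 mm ahead of the TCP, so the 17 mm is for shut fingers. I'll use TCP z of about 0.022 for this grasp.

```bash
python3 -m handwheel '[{"dx":0.055,"dy":0.001,"dz":-0.003,"wx":0,"wy":0,"wz":0},{"dx":0.055,"dy":0,"dz":-0.001,"wx":0,"wy":0.03,"wz":0},{"dx":0.015,"dy":0,"dz":0,"wx":0,"wy":0,"wz":0}]' >/dev/null; python3 go.py .4785 .276 .022 81
```

```text
t 3.45 | pos [0.4827, 0.2748, 0.0381] | jaw_yaw 80.0 | shift_tool [0.0161, 0.0003, -0.0045] | n 0.27 | turn10 [-0.098, 0.061, -0.058] | q [0.81, 0.5, -0.42, 0.01, -0.63, -2.56] | F [0.0, -0.5, 0.6] | open 0.0854 |
```

```bash
python3 -m handwheel '[{"dx":0.008,"dy":0,"dz":-0.005,"wx":0,"wy":0.06,"wz":-0.05},{"dx":0.008,"dy":0.0005,"dz":-0.001,"wx":0,"wy":0.02,"wz":-0.03}]'; python3 go.py .4785 .276 .022 81
python3 - <<'E'
from h import *
s=bot.get_state(); w=bot.read_camera('wrist'); crop(w['frame'],140,150,420,340,2.5,'w5.png')
print(w2px(w,(.4785,.276,.032),s),w2px(w,(.4785,.276,.0),s), w2px(w,s['position']-[0,0,s['position'][2]],s))
E
```

```text
time_s: 3.7
position: [0.4776, 0.2752, 0.0232]
orientation: [0.703, 0.061, 0.705, -0.063]
force: [0.7, 0.1, 0.8]
opening: 0.0854
t 3.7 | pos [0.4776, 0.2752, 0.0232] | jaw_yaw 79.9 | shift_tool [0.0012, 0.001, 0.0007] | n 0.03 | turn10 [-0.111, -0.016, 0.016] | q [0.82, 0.53, -0.43, -0.0, -0.62, -2.56] | F [0.7, 0.1, 0.8] | open 0.0854 | 
[277.03233342 299.45474421] [276.97761995 264.88117794] [275.060464   263.61941466]
```

View pics/w5.png

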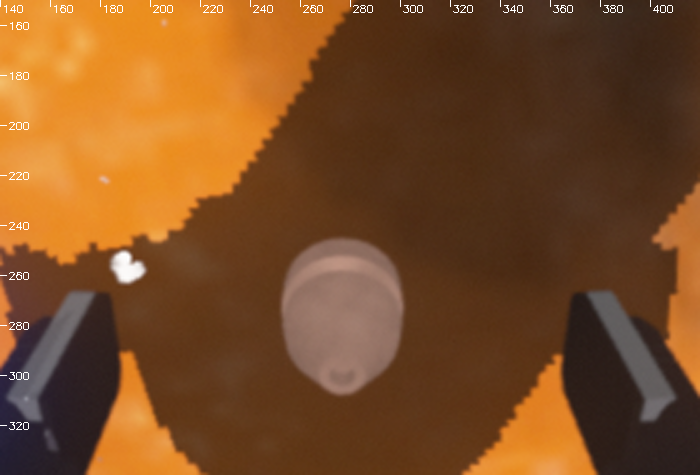

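The nozzle stands centred between the fingers: its top is at (277,301) against a predicted (277,299.5). Closing.

```bash
python3 -m handwheel '[{"dx":0,"dy":0,"dz":0,"wx":0,"wy":0,"wz":0},{"dx":0,"dy":0,"dz":0,"wx":0,"wy":0,"wz":0},{"dx":0,"dy":0,"dz":0,"wx":0,"wy":0,"wz":0},{"dx":0,"dy":0,"dz":0,"wx":0,"wy":0,"wz":0},{"dx":0,"dy":0,"dz":0,"wx":0,"wy":0,"wz":0}]' 1;  python3 -m handwheel '[{"dx":0,"dy":0,"dz":0,"wx":0,"wy":0,"wz":0},{"dx":0,"dy":0,"dz":0,"wx":0,"wy":0,"wz":0},{"dx":0,"dy":0,"dz":0,"wx":0,"wy":0,"wz":0}]'; python3 go.py .4715 0 .08 81
```

```text
time_s: 4.38
position: [0.4785, 0.2762, 0.025]
orientation: [0.704, 0.062, 0.705, -0.062]
force: [0.1, -0.2, 0.2]
opening: 0.0195
time_s: 4.75
position: [0.4784, 0.2762, 0.0248]
orientation: [0.704, 0.062, 0.705, -0.062]
force: [0.7, -1.6, 0.2]
opening: 0.0198
t 4.75 | pos [0.4784, 0.2762, 0.0248] | jaw_yaw 79.9 | shift_tool [-0.0553, -0.2731, 0.0415] | n 4.51 | turn10 [-0.108, -0.004, -0.0] | q [0.82, 0.53, -0.42, -0.0, -0.62, -2.56] | F [0.7, -1.6, 0.2] | open 0.0198 |
```

The opening reads 19.8 mm, below the 24–26 mm foot. I'll look before lifting.

Run:
```python
from h import *
s=bot.get_state(); w=bot.read_camera('wrist'); crop(w['frame'],200,200,350,330,4,'w6.png',10)
```

```text
(no output)
```

View pics/w6.png

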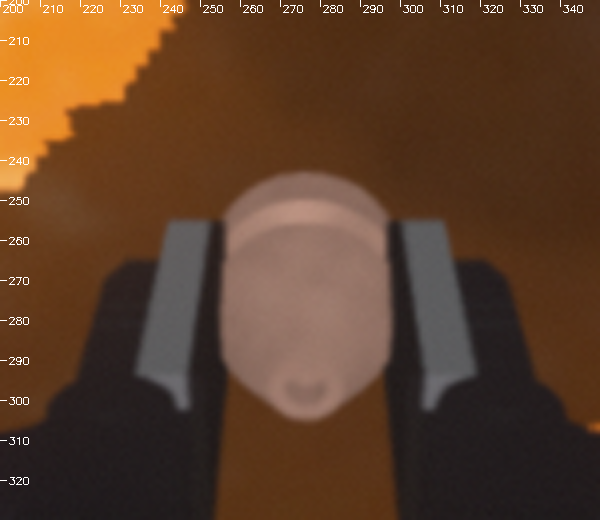

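The pads hold the lower half squarely, with the tips just above the foot band. The dark pad faces probably explain the small reading. Lift, then carry over the yellow tray.

```bash
python3 -m handwheel '[{"dx":-0.03,"dy":0,"dz":0,"wx":0,"wy":0,"wz":0},{"dx":-0.045,"dy":0,"dz":0,"wx":0,"wy":0,"wz":0},{"dx":-0.02,"dy":-0.04,"dz":0.005,"wx":0,"wy":0,"wz":0},{"dx":0,"dy":-0.055,"dz":0.012,"wx":0,"wy":0,"wz":0},{"dx":0,"dy":-0.055,"dz":0.012,"wx":0,"wy":0,"wz":0}]';  python3 -m handwheel '[{"dx":0,"dy":-0.055,"dz":0.012,"wx":0,"wy":0,"wz":0},{"dx":0,"dy":-0.055,"dz":0.012,"wx":0,"wy":0,"wz":0}]'; python3 go.py .499 -.005 .11 81
```

```text
time_s: 5.42
position: [0.4817, 0.1232, 0.1227]
orientation: [0.705, 0.06, 0.704, -0.06]
force: [1.0, 0.4, -0.4]
opening: 0.0195
time_s: 5.68
position: [0.4867, 0.0076, 0.1232]
orientation: [0.706, 0.059, 0.704, -0.059]
force: [1.0, 0.8, -0.3]
opening: 0.0196
t 5.67 | pos [0.4867, 0.0076, 0.1232] | jaw_yaw 80.4 | shift_tool [0.0133, -0.0104, 0.0142] | n 0.35 | turn10 [-0.059, 0.015, -0.004] | q [0.35, 0.29, -0.5, 0.0, -0.78, -2.09] | F [1.0, 0.8, -0.3] | open 0.0196 |
```

Run:
```python
from seg import *
bot.read_camera('side')
s=bot.get_state(); w=bot.read_camera('wrist'); f=w['frame']; cv2.imwrite('pics/w7f.png',f); crop(f,130,90,430,320,2.6,'w7.png')
np.savez('w7.npz',p=s['position'],o=s['orientation'])
seg(w,s,f,(24,120,30),(34,255,255),.007,(130,90,430,330),'yellow')
```

```text
yellow px [268.9 175. ] ctr 468.8 1.4 size 119.9 63.8 ang long -9.3
```

View pics/w7.png

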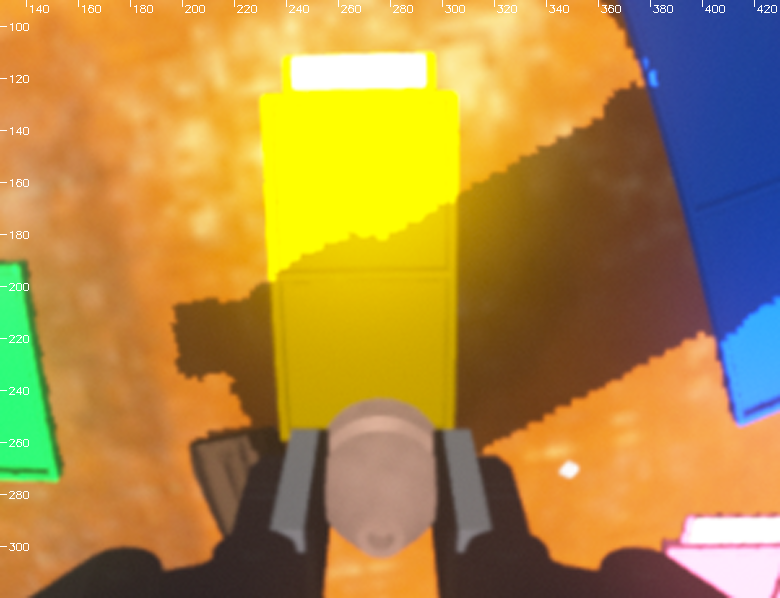

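Yellow tray near corners are (230,126.5) and (306.5,125.4), with the divider from (235.4,195.8) to (305.8,193.5). The far-left corner is at about (238.8,259.2). The nozzle hangs upright in the grip.

Run:
```python
from seg import *
n=np.load('w7.npz'); s={'position':n['p'],'orientation':n['o']}; c=bot.read_camera('wrist')
P=[px2w(c,*q,.007,s)[:2] for q in[(230,126.5),(306.5,125.4),(235.4,195.8),(305.8,193.5),(238.8,259.2)]]
for p in P: print(p.round(4))
nm=(P[0]+P[1])/2; dm=(P[2]+P[3])/2; u=P[4]-P[0]; 
print('near',nm.round(4),'div',dm.round(4),'len',np.linalg.norm(dm-nm),'wid',np.linalg.norm(P[1]-P[0]),np.linalg.norm(P[2]-P[3]),'yaw',np.degrees(np.arctan2(*(dm-nm)[::-1])),'left edge',np.degrees(np.arctan2(u[1],u[0])),np.linalg.norm(u))
```

```text
[ 0.417  -0.0194]
[0.4262 0.0365]
[ 0.4704 -0.0262]
[0.478 0.028]
[ 0.5247 -0.0353]
near [0.4216 0.0085] div [0.4742 0.0009] len 0.053126568576652315 wid 0.0567199726019834 0.0546998933240233 yaw -8.283491146381573 left edge -8.366043851871332 0.10888549810590249
```

The tray measures 108.9 × 56 mm, matching its description: centre (0.475, 0.001), yaw −8.4°. Bays are at (0.501,−0.003) and (0.449,0.005).

```bash
python3 -m handwheel '[{"dx":0.025,"dy":-0.008,"dz":0.014,"wx":0,"wy":0,"wz":0},{"dx":0.035,"dy":0,"dz":0,"wx":0,"wy":0,"wz":0},{"dx":0.01,"dy":0,"dz":0,"wx":0,"wy":0,"wz":0}]' >/dev/null; python3 go.py .499 -.003 .0268 81.5
```

```text
t 6.2 | pos [0.5014, -0.0015, 0.053] | jaw_yaw 80.2 | shift_tool [0.0261, -0.002, -0.0023] | n 0.42 | turn10 [-0.127, 0.04, -0.016] | q [0.32, 0.42, -0.54, 0.0, -0.61, -2.06] | F [0.5, -0.3, -0.8] | open 0.0196 |
```

```bash
python3 -m handwheel '[{"dx":0.015,"dy":-0.002,"dz":-0.002,"wx":-0.1,"wy":0.04,"wz":0},{"dx":0.006,"dy":0,"dz":0,"wx":0,"wy":0,"wz":0},{"dx":0,"dy":0,"dz":0,"wx":0,"wy":0,"wz":0}]'; python3 go.py .499 -.003 .0268 81.5
```

```text
time_s: 6.58
position: [0.5002, -0.0014, 0.0316]
orientation: [0.706, 0.054, 0.705, -0.051]
force: [0.9, 0.5, -0.8]
opening: 0.0198
t 6.58 | pos [0.5002, -0.0014, 0.0316] | jaw_yaw 81.5 | shift_tool [0.0048, -0.0018, -0.0009] | n 0.08 | turn10 [-0.002, 0.007, -0.019] | q [0.32, 0.45, -0.55, -0.0, -0.56, -2.04] | F [0.9, 0.5, -0.8] | open 0.0198 |
```

```bash
python3 -m handwheel '[{"dx":0.003,"dy":-0.001,"dz":-0.001,"wx":0,"wy":0,"wz":0},{"dx":0.001,"dy":0,"dz":0,"wx":0,"wy":0,"wz":0},{"dx":0.001,"dy":0,"dz":0,"wx":0,"wy":0,"wz":0},{"dx":0,"dy":0,"dz":0,"wx":0,"wy":0,"wz":0}]'; python3 go.py .499 -.003 .0268 81.5
```

```text
time_s: 7.08
position: [0.5, -0.0019, 0.028]
orientation: [0.707, 0.054, 0.703, -0.051]
force: [-0.6, 0.8, 0.4]
opening: 0.0195
t 7.08 | pos [0.5, -0.0019, 0.028] | jaw_yaw 81.5 | shift_tool [0.0012, -0.0012, -0.0008] | n 0.03 | turn10 [0.001, 0.027, -0.027] | q [0.32, 0.46, -0.56, -0.0, -0.55, -2.04] | F [-0.6, 0.8, 0.4] | open 0.0195 |
```

```bash
python3 -m handwheel '[{"dx":0.0015,"dy":0,"dz":0,"wx":0,"wy":0,"wz":0},{"dx":0.0005,"dy":0,"dz":0,"wx":0,"wy":0,"wz":0},{"dx":0,"dy":0,"dz":0,"wx":0,"wy":0,"wz":0}]' ; python3 -m handwheel '[{"dx":0,"dy":0,"dz":0,"wx":0,"wy":0,"wz":0},{"dx":0,"dy":0,"dz":0,"wx":0,"wy":0,"wz":0},{"dx":0,"dy":0,"dz":0,"wx":0,"wy":0,"wz":0},{"dx":0,"dy":0,"dz":0,"wx":0,"wy":0,"wz":0}]' 0.4; python3 go.py .475 .415 .1
```

```text
time_s: 7.45
position: [0.5003, -0.0019, 0.0268]
orientation: [0.707, 0.054, 0.703, -0.051]
force: [-1.4, -0.2, 0.1]
opening: 0.0198
time_s: 7.95
position: [0.5003, -0.0019, 0.0264]
orientation: [0.707, 0.054, 0.703, -0.051]
force: [0.1, 0.6, -0.1]
opening: 0.0514
t 7.95 | pos [0.5003, -0.0019, 0.0264] | jaw_yaw 81.5 | shift_tool [-0.072, 0.409, -0.0862] | n 6.79 | turn10 [-0.0, 0.031, -0.028] | q [0.32, 0.46, -0.56, -0.0, -0.55, -2.04] | F [0.1, 0.6, -0.1] | open 0.0514 |
```

```bash
python3 -m handwheel '[{"dx":-0.03,"dy":0,"dz":0,"wx":0,"wy":0,"wz":0},{"dx":-0.05,"dy":0,"dz":0,"wx":0,"wy":0,"wz":0},{"dx":-0.03,"dy":0.04,"dz":-0.008,"wx":0,"wy":0,"wz":0},{"dx":0,"dy":0.058,"dz":-0.013,"wx":0,"wy":0,"wz":0},{"dx":0,"dy":0.058,"dz":-0.013,"wx":0,"wy":0,"wz":0}]' 0;  python3 -m handwheel '[{"dx":0,"dy":0.058,"dz":-0.012,"wx":0,"wy":0,"wz":0},{"dx":0,"dy":0.058,"dz":-0.012,"wx":0,"wy":0,"wz":0},{"dx":0,"dy":0.058,"dz":-0.012,"wx":0,"wy":0,"wz":0},{"dx":0,"dy":0.05,"dz":-0.01,"wx":0,"wy":0,"wz":0},{"dx":0,"dy":0.0,"dz":0,"wx":0,"wy":0,"wz":0}]'; python3 go.py .475 .415 .1
python3 - <<'E'
from seg import *
bot.read_camera('side')
s=bot.get_state(); w=bot.read_camera('wrist'); f=w['frame']; cv2.imwrite('pics/w8.png',f); np.savez('w8.npz',p=s['position'],o=s['orientation'])
sc=bot.read_camera('scene')['frame']; cv2.imwrite('pics/scene1.png',sc)
a=crop(f,200,100,400,300,3,'a.png'); b=crop(sc,250,195,340,275,4,'b.png')
im=np.zeros((600,760,3),np.uint8); im[:400,:400]=cv2.resize(a,(400,400)); im[:320,400:]=b; im=im[:400]; cv2.imwrite('pics/m8.png',im)
E
```

```text
time_s: 8.57
position: [0.4894, 0.158, 0.1403]
orientation: [0.707, 0.057, 0.703, -0.053]
force: [1.0, 0.6, -0.6]
opening: 0.085
time_s: 9.2
position: [0.4765, 0.3976, 0.1417]
orientation: [0.707, 0.056, 0.703, -0.051]
force: [-0.0, 0.2, 0.3]
opening: 0.0852
t 9.2 | pos [0.4765, 0.3976, 0.1417] | jaw_yaw 81.3 | shift_tool [0.0418, 0.0166, -0.0043] | n 0.72 | turn10 [-0.0, 0.032, -0.044] | q [0.96, 0.46, -0.15, 0.0, -0.95, -2.68] | F [-0.0, 0.2, 0.3] | open 0.0852 |
```

View pics/m8.png

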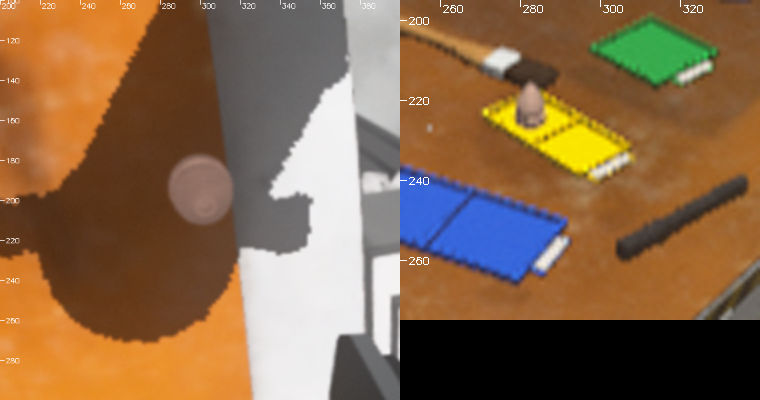

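The first nozzle stands upright inside the yellow tray's far bay (scene 281,216). Nozzle A in the wrist view has its foot circle centred about (300,194) and its top at (303.5,202).

```bash
python3 - <<'E'
from seg import *
n=np.load('w8.npz'); s={'position':n['p'],'orientation':n['o']}; c=bot.read_camera('wrist')
print(px2w(c,300.2,194.5,.008,s),px2w(c,303.5,202,.032,s))
E
python3 go.py .477 .4145 .0225 81
```

```text
[0.47462505 0.41789136 0.008     ] [0.47373262 0.41865185 0.032     ]
t 9.4 | pos [0.4768, 0.393, 0.1421] | jaw_yaw 81.1 | shift_tool [0.1197, 0.0206, -0.0037] | n 1.94 | turn10 [0.006, 0.026, -0.035] | q [0.95, 0.46, -0.16, 0.0, -0.95, -2.68] | F [-0.7, -0.8, -0.4] | open 0.0853 |
```

```bash
python3 -m handwheel '[{"dx":0.05,"dy":0.025,"dz":-0.006,"wx":0,"wy":0,"wz":0},{"dx":0.042,"dy":0,"dz":0,"wx":0,"wy":0.03,"wz":-0.03},{"dx":0.005,"dy":0,"dz":0,"wx":0,"wy":0,"wz":0}]' >/dev/null; python3 go.py .474 .418 .0225 81
python3 - <<'E'
from seg import *
n=np.load('w8.npz');print(n['p'])
s=bot.get_state(); w=bot.read_camera('wrist'); f=w['frame']; crop(f,140,130,420,340,2.5,'w9.png')
print(w2px(w,(.474,.418,.032),s),w2px(w,(.474,.418,.0),s))
E
```

```text
t 9.78 | pos [0.4777, 0.4164, 0.0462] | jaw_yaw 80.8 | shift_tool [0.0237, 0.0009, -0.0039] | n 0.38 | turn10 [-0.024, 0.009, -0.027] | q [0.97, 0.6, -0.2, -0.0, -0.77, -2.7] | F [1.1, -0.6, 0.8] | open 0.0851 | 
[0.47629158 0.39576185 0.14156758]
[276.77071849 265.07050439] [276.34044452 238.74192113]
```

View pics/w9.png

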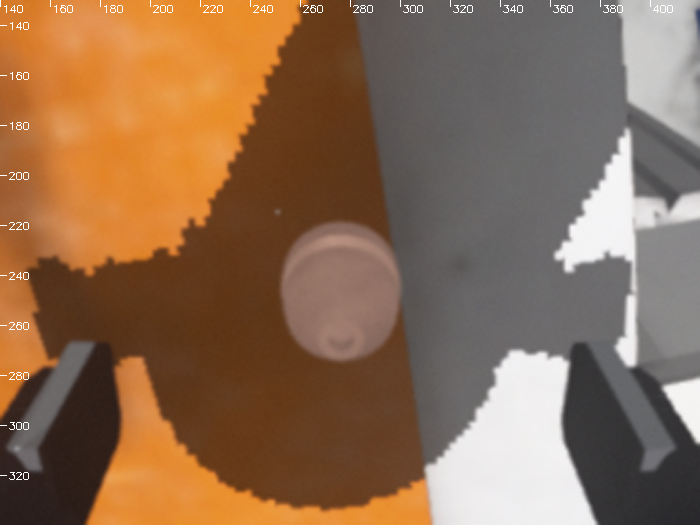

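Nozzle A's top is at (277,266), as predicted (276.8,265), and it is centred. Descend and grip.

```bash
python3 -m handwheel '[{"dx":0.016,"dy":0.001,"dz":-0.004,"wx":0,"wy":0,"wz":0},{"dx":0.007,"dy":0,"dz":0,"wx":0,"wy":0,"wz":0}]'; python3 go.py .474 .418 .0225 81;  python3 -m handwheel '[{"dx":0,"dy":0,"dz":0,"wx":0,"wy":0,"wz":0},{"dx":0,"dy":0,"dz":0,"wx":0,"wy":0,"wz":0},{"dx":0,"dy":0,"dz":0,"wx":0,"wy":0,"wz":0},{"dx":0,"dy":0,"dz":0,"wx":0,"wy":0,"wz":0},{"dx":0,"dy":0,"dz":0,"wx":0,"wy":0,"wz":0}]' 1;  python3 -m handwheel '[{"dx":0,"dy":0,"dz":0,"wx":0,"wy":0,"wz":0},{"dx":0,"dy":0,"dz":0,"wx":0,"wy":0,"wz":0}]'; python3 go.py .4485 .005 .12 81.5
```

```text
time_s: 10.07
position: [0.4762, 0.4196, 0.0269]
orientation: [0.707, 0.061, 0.702, -0.053]
force: [0.6, 0.2, -0.2]
opening: 0.0854
t 10.07 | pos [0.4762, 0.4196, 0.0269] | jaw_yaw 80.7 | shift_tool [0.0044, -0.002, -0.0019] | n 0.08 | turn10 [-0.028, 0.036, -0.071] | q [0.98, 0.62, -0.22, 0.0, -0.72, -2.71] | F [0.6, 0.2, -0.2] | open 0.0854 | 
time_s: 10.7
position: [0.477, 0.4207, 0.0294]
orientation: [0.708, 0.063, 0.701, -0.051]
force: [0.6, 0.3, -0.3]
opening: 0.0207
time_s: 10.95
position: [0.4769, 0.4206, 0.0292]
orientation: [0.708, 0.062, 0.701, -0.052]
force: [0.8, -0.4, -0.2]
opening: 0.021
t 10.95 | pos [0.4769, 0.4206, 0.0292] | jaw_yaw 80.8 | shift_tool [-0.0971, -0.4133, 0.0395] | n 6.82 | turn10 [-0.075, 0.048, -0.092] | q [0.98, 0.62, -0.22, 0.0, -0.72, -2.71] | F [0.8, -0.4, -0.2] | open 0.021 |
```

The grip came out about 4 mm high (TCP z 0.029), so I'll open, go lower and regrip.

```bash
python3 -m handwheel '[{"dx":0,"dy":0,"dz":0,"wx":0,"wy":0,"wz":0},{"dx":0,"dy":0,"dz":0,"wx":0,"wy":0,"wz":0},{"dx":0.003,"dy":0,"dz":-0.001,"wx":0,"wy":0.05,"wz":-0.09},{"dx":0.003,"dy":0,"dz":-0.001,"wx":0,"wy":0,"wz":0},{"dx":0.001,"dy":0,"dz":0,"wx":0,"wy":0,"wz":0}]' 0.3; python3 go.py .475 .420 .0235 81
```

```text
time_s: 11.58
position: [0.4749, 0.4211, 0.0216]
orientation: [0.704, 0.057, 0.705, -0.057]
force: [-0.1, -0.3, 0.6]
opening: 0.0599
t 11.57 | pos [0.4749, 0.4211, 0.0216] | jaw_yaw 80.8 | shift_tool [-0.0019, -0.0011, 0.0003] | n 0.04 | turn10 [-0.025, -0.006, 0.005] | q [0.98, 0.63, -0.21, -0.0, -0.73, -2.71] | F [-0.1, -0.3, 0.6] | open 0.0599 |
```

```bash
python3 -m handwheel '[{"dx":-0.002,"dy":-0.001,"dz":0,"wx":0,"wy":0,"wz":0},{"dx":0,"dy":0,"dz":0,"wx":0,"wy":0,"wz":0},{"dx":0,"dy":0,"dz":0,"wx":0,"wy":0,"wz":0},{"dx":0,"dy":0,"dz":0,"wx":0,"wy":0,"wz":0},{"dx":0,"dy":0,"dz":0,"wx":0,"wy":0,"wz":0}]' 1;  python3 -m handwheel '[{"dx":0,"dy":0,"dz":0,"wx":0,"wy":0,"wz":0},{"dx":-0.001,"dy":0,"dz":0,"wx":0,"wy":0,"wz":0}]'; python3 go.py .4485 .005 .12 81.5
```

```text
time_s: 12.2
position: [0.4748, 0.4202, 0.024]
orientation: [0.705, 0.057, 0.705, -0.057]
force: [-0.3, 0.0, 0.2]
opening: 0.0217
time_s: 12.45
position: [0.4747, 0.42, 0.0247]
orientation: [0.704, 0.057, 0.705, -0.057]
force: [-0.3, -0.6, -1.2]
opening: 0.022
t 12.45 | pos [0.4747, 0.42, 0.0247] | jaw_yaw 80.7 | shift_tool [-0.095, -0.4139, 0.0408] | n 6.83 | turn10 [-0.075, -0.006, 0.004] | q [0.98, 0.63, -0.21, -0.0, -0.74, -2.71] | F [-0.3, -0.6, -1.2] | open 0.022 |
```

The opening is 22.0 mm, against 19.8 mm for the first. The 2 mm difference fits the 26/24 mm nozzles with a constant 4 mm pad offset.

```bash
python3 -m handwheel '[{"dx":-0.035,"dy":0,"dz":0,"wx":0,"wy":0,"wz":0},{"dx":-0.045,"dy":0,"dz":0,"wx":0,"wy":0,"wz":0},{"dx":-0.015,"dy":-0.045,"dz":0.005,"wx":0,"wy":0,"wz":0},{"dx":0,"dy":-0.058,"dz":0.006,"wx":0,"wy":0,"wz":0},{"dx":0,"dy":-0.058,"dz":0.006,"wx":0,"wy":0,"wz":0}]' >/dev/null;  python3 -m handwheel '[{"dx":0,"dy":-0.058,"dz":0.006,"wx":0,"wy":0,"wz":0},{"dx":0,"dy":-0.058,"dz":0.006,"wx":0,"wy":0,"wz":0},{"dx":0,"dy":-0.058,"dz":0.006,"wx":0,"wy":0,"wz":0},{"dx":0,"dy":-0.03,"dz":0,"wx":0,"wy":0,"wz":0}]'; python3 go.py .4475 .005 .06 81.5
```

```text
time_s: 13.58
position: [0.4499, 0.0458, 0.1229]
orientation: [0.705, 0.055, 0.705, -0.055]
force: [0.2, -1.1, -0.2]
opening: 0.0215
t 13.57 | pos [0.4499, 0.0458, 0.1229] | jaw_yaw 81.0 | shift_tool [0.063, -0.0406, 0.0039] | n 1.2 | turn10 [-0.047, 0.006, 0.002] | q [0.46, 0.24, -0.58, 0.0, -0.76, -2.19] | F [0.2, -1.1, -0.2] | open 0.0215 |
```

```bash
python3 -m handwheel '[{"dx":0.0,"dy":-0.041,"dz":0.004,"wx":-0.05,"wy":0,"wz":0},{"dx":0.045,"dy":0,"dz":0,"wx":0,"wy":0,"wz":0},{"dx":0.025,"dy":0,"dz":0,"wx":0,"wy":0,"wz":0},{"dx":0.01,"dy":0,"dz":0,"wx":0,"wy":0,"wz":0}]' >/dev/null; python3 go.py .448 .005 .0265 81.5
```

```text
t 14.07 | pos [0.4482, 0.0009, 0.0432] | jaw_yaw 81.3 | shift_tool [0.0167, 0.004, -0.001] | n 0.28 | turn10 [-0.024, 0.038, -0.014] | q [0.37, 0.37, -0.67, 0.0, -0.52, -2.09] | F [-0.2, -0.3, -0.4] | open 0.0216 |
```

```bash
python3 -m handwheel '[{"dx":0.010,"dy":0.004,"dz":-0.001,"wx":0,"wy":0.03,"wz":0},{"dx":0.003,"dy":0,"dz":0,"wx":0,"wy":0,"wz":0},{"dx":0.002,"dy":0,"dz":0,"wx":0,"wy":0,"wz":0},{"dx":0,"dy":0,"dz":0,"wx":0,"wy":0,"wz":0}]' ; python3 go.py .448 .005 .0260 81.5
```

```text
time_s: 14.58
position: [0.4492, 0.0063, 0.0285]
orientation: [0.706, 0.054, 0.704, -0.052]
force: [-0.4, -1.4, 0.3]
opening: 0.0218
t 14.57 | pos [0.4492, 0.0063, 0.0285] | jaw_yaw 81.4 | shift_tool [0.0025, -0.0015, -0.001] | n 0.05 | turn10 [-0.014, 0.02, -0.021] | q [0.38, 0.4, -0.68, -0.0, -0.49, -2.1] | F [-0.4, -1.4, 0.3] | open 0.0218 |
```

```bash
python3 -m handwheel '[{"dx":0.001,"dy":-0.001,"dz":0,"wx":0,"wy":0,"wz":0},{"dx":0.001,"dy":0,"dz":0,"wx":0,"wy":0,"wz":0},{"dx":0,"dy":0,"dz":0,"wx":0,"wy":0,"wz":0}]' ;python3 -m handwheel '[{"dx":0.001,"dy":0,"dz":0,"wx":0,"wy":0,"wz":0},{"dx":0,"dy":0,"dz":0,"wx":0,"wy":0,"wz":0}]'
```

```text
time_s: 14.95
position: [0.4495, 0.0054, 0.0272]
orientation: [0.707, 0.055, 0.703, -0.052]
force: [-0.3, 0.5, -0.3]
opening: 0.022
time_s: 15.2
position: [0.4496, 0.0054, 0.0262]
orientation: [0.707, 0.055, 0.703, -0.052]
force: [-0.3, 0.4, 0.2]
opening: 0.0222
```

```bash
python3 -m handwheel '[{"dx":0,"dy":0,"dz":0,"wx":0,"wy":0,"wz":0},{"dx":0,"dy":0,"dz":0,"wx":0,"wy":0,"wz":0},{"dx":0,"dy":0,"dz":0,"wx":0,"wy":0,"wz":0},{"dx":0,"dy":0,"dz":0,"wx":0,"wy":0,"wz":0}]' 0.4;  python3 -m handwheel '[{"dx":-0.03,"dy":0,"dz":0,"wx":0,"wy":0,"wz":0},{"dx":-0.055,"dy":0,"dz":0,"wx":0,"wy":0,"wz":0},{"dx":-0.055,"dy":0,"dz":0,"wx":0,"wy":0,"wz":0},{"dx":-0.0,"dy":-0.058,"dz":-0.02,"wx":0,"wy":0,"wz":0},{"dx":0,"dy":-0.058,"dz":-0.02,"wx":0,"wy":0,"wz":0}]' 0; python3 go.py .38 -.27 .16 61
```

```text
time_s: 15.7
position: [0.4498, 0.0054, 0.0263]
orientation: [0.707, 0.055, 0.703, -0.052]
force: [0.9, 0.6, -0.5]
opening: 0.0512
time_s: 16.32
position: [0.3937, -0.1038, 0.171]
orientation: [0.708, 0.051, 0.702, -0.05]
force: [0.8, -0.9, -0.4]
opening: 0.0853
t 16.32 | pos [0.3937, -0.1038, 0.171] | jaw_yaw 81.8 | shift_tool [0.0106, -0.1665, 0.01] | n 2.67 | turn10 [2.082, 0.044, -0.026] | q [0.14, 0.09, -0.61, -0.0, -0.86, -1.86] | F [0.8, -0.9, -0.4] | open 0.0853 |
```

```bash
python3 -m handwheel '[{"dx":0,"dy":-0.055,"dz":0.0,"wx":0.7,"wy":0,"wz":0},{"dx":0,"dy":-0.055,"dz":-0.006,"wx":0.7,"wy":0,"wz":0},{"dx":0,"dy":-0.045,"dz":-0.01,"wx":0.7,"wy":0,"wz":0},{"dx":0,"dy":0,"dz":0,"wx":0,"wy":0,"wz":0}]' >/dev/null
python3 - <<'E'
from seg import *
bot.read_camera('side')
s=bot.get_state(); w=bot.read_camera('wrist'); f=w['frame']; cv2.imwrite('pics/w10.png',f); np.savez('w10.npz',p=s['position'],o=s['orientation']); print(s['position'])
for n,p in[('sq2',(.3825,-.2874,.0073)),('sq1',(.5018,-.2905,.0073)),('rd',(.4805,-.4087,.0085))]:
    u,v=w2px(w,p,s).astype(int); print(n,u,v); 
    try: seg(w,s,f,(100,90,30) if n!='rd' else (0,0,120),(125,255,255)if n!='rd' else (180,70,255),.0145 if n!='rd' else .017,(max(u-60,0),max(v-60,0),u+60,v+60),n)
    except Exception as e: print(e)
E
python3 go.py .3825 -.287 .03 61
```

```text
[ 0.33580307 -0.25296699  0.17143469]
sq2 267 246
sq2 px [267.7 246.3] ctr 379.7 -286.2 size 51.4 46.8 ang long -28.9
sq1 318 327
sq1 px [317.8 327.3] ctr 496.7 -288.9 size 52.4 52.3 ang long -64.3
rd 222 353
rd px [221.4 353.2] ctr 471.7 -406.3 size 55.2 44.4 ang long -89.3
t 16.93 | pos [0.3365, -0.2523, 0.1715] | jaw_yaw 60.2 | shift_tool [0.1421, -0.0083, 0.0557] | n 2.44 | turn10 [-0.08, 0.061, -0.043] | q [-0.26, 0.11, -0.58, -0.01, -0.87, -1.83] | F [0.2, 0.2, -0.0] | open 0.0851 |
```

```bash
python3 -m handwheel '[{"dx":0.03,"dy":-0.008,"dz":0.052,"wx":0,"wy":0.05,"wz":-0.04},{"dx":0.055,"dy":0,"dz":0.002,"wx":0,"wy":0,"wz":0},{"dx":0.03,"dy":0,"dz":0,"wx":0,"wy":0,"wz":0},{"dx":0.005,"dy":0,"dz":0,"wx":0,"wy":0,"wz":0}]' >/dev/null
python3 go.py .381 -.287 .02 61
python3 - <<'E'
from seg import *
s=bot.get_state(); w=bot.read_camera('wrist'); f=w['frame']; u,v=w2px(w,(.381,-.287,.0073),s).astype(int); print(u,v)
seg(w,s,f,(100,90,30),(125,255,255),.0145,(u-90,v-90,u+90,v+80),'sq2'); cv2.imwrite('pics/w11.png',f)
E
```

```text
t 17.43 | pos [0.3878, -0.2845, 0.0515] | jaw_yaw 60.9 | shift_tool [0.0314, -0.0055, -0.005] | n 0.52 | turn10 [-0.014, 0.064, -0.01] | q [-0.29, 0.39, -0.59, 0.0, -0.58, -1.79] | F [0.3, 0.5, 0.5] | open 0.0857 | 
264 238
sq2 px [265.9 239. ] ctr 380.3 -286.3 size 50.0 47.7 ang long -29.0
```

```bash
python3 -m handwheel '[{"dx":0.018,"dy":-0.005,"dz":-0.006,"wx":0,"wy":0.06,"wz":0},{"dx":0.010,"dy":0,"dz":0,"wx":0,"wy":0,"wz":0},{"dx":0.001,"dy":0,"dz":0,"wx":0,"wy":0,"wz":0}]'; python3 go.py .381 -.2865 .0195 61
```

```text
time_s: 17.85
position: [0.3845, -0.2857, 0.0258]
orientation: [0.688, 0.176, 0.681, -0.176]
force: [0.9, 0.1, 0.2]
opening: 0.0858
t 17.85 | pos [0.3845, -0.2857, 0.0258] | jaw_yaw 61.2 | shift_tool [0.0062, -0.0025, -0.0028] | n 0.12 | turn10 [0.015, 0.055, -0.017] | q [-0.3, 0.44, -0.61, -0.0, -0.51, -1.77] | F [0.9, 0.1, 0.2] | open 0.0858 |
```

```bash
python3 -m handwheel '[{"dx":0.006,"dy":-0.003,"dz":-0.003,"wx":0,"wy":0.06,"wz":0},{"dx":0.001,"dy":0,"dz":0,"wx":0,"wy":0,"wz":0}]'; python3 go.py .381 -.2865 .0195 61;  python3 -m handwheel '[{"dx":0,"dy":0,"dz":0,"wx":0,"wy":0,"wz":0},{"dx":0,"dy":0,"dz":0,"wx":0,"wy":0,"wz":0},{"dx":0,"dy":0,"dz":0,"wx":0,"wy":0,"wz":0},{"dx":0,"dy":0,"dz":0,"wx":0,"wy":0,"wz":0},{"dx":0,"dy":0,"dz":0,"wx":0,"wy":0,"wz":0}]' 1;python3 go.py .46 .0 .12 100
```

```text
time_s: 18.1
position: [0.3816, -0.2871, 0.0199]
orientation: [0.686, 0.177, 0.684, -0.175]
force: [-0.4, 0.2, -0.2]
opening: 0.0855
t 18.1 | pos [0.3816, -0.2871, 0.0199] | jaw_yaw 61.2 | shift_tool [0.0004, 0.0002, -0.0008] | n 0.01 | turn10 [0.021, 0.011, -0.02] | q [-0.31, 0.45, -0.61, -0.01, -0.51, -1.76] | F [-0.4, 0.2, -0.2] | open 0.0855 | 
time_s: 18.73
position: [0.3822, -0.2874, 0.0209]
orientation: [0.687, 0.177, 0.683, -0.175]
force: [0.2, 0.4, 0.8]
opening: 0.0481
t 18.73 | pos [0.3822, -0.2874, 0.0209] | jaw_yaw 61.2 | shift_tool [-0.0983, 0.2898, -0.0699] | n 5.02 | turn10 [-3.879, 0.029, -0.013] | q [-0.31, 0.45, -0.61, -0.01, -0.51, -1.76] | F [0.2, 0.4, 0.8] | open 0.0481 |
```

Gripped, reading 48.1 mm. I'll refine the blue tray pose from the pictures already taken, opening the mask morphologically to drop the lug, and lift meanwhile.

```bash
python3 -m handwheel '[{"dx":-0.03,"dy":0,"dz":0,"wx":0,"wy":0,"wz":0},{"dx":-0.05,"dy":0,"dz":0,"wx":-0.5,"wy":0,"wz":0},{"dx":-0.03,"dy":0.045,"dz":0.0,"wx":-0.9,"wy":0,"wz":0},{"dx":0,"dy":0.057,"dz":0,"wx":-0.9,"wy":0,"wz":0},{"dx":0,"dy":0.057,"dz":0.01,"wx":-0.9,"wy":0,"wz":0}]'
python3 - <<'E'
from seg import *
c=bot.read_camera('wrist')
for nm,lo,hi,box,k in[('w3',(105,120,60),(125,255,255),(405,210,480,315),17),('w4',(105,120,30),(125,255,255),(60,100,215,285),29),('w3',(45,100,40),(80,255,255),(220,180,310,275),19)]:
    f=cv2.imread(f'pics/{nm}.png'); n=np.load(nm+'.npz'); s={'position':n['p'],'orientation':n['o']}
    m=cv2.inRange(cv2.cvtColor(f,cv2.COLOR_BGR2HSV),lo,hi); b=np.zeros_like(m); x0,y0,x1,y1=box; b[y0:y1,x0:x1]=m[y0:y1,x0:x1]
    b=cv2.morphologyEx(b,cv2.MORPH_CLOSE,np.ones((5,5))); b=cv2.morphologyEx(b,cv2.MORPH_OPEN,cv2.getStructuringElement(cv2.MORPH_ELLIPSE,(k,k)))
    ct=max(cv2.findContours(b,0,1)[0],key=cv2.contourArea)[:,0]
    print(nm,cv2.minAreaRect((np.array([px2w(c,*q,.006,s)[:2] for q in ct])*1000).astype(np.float32)))
E
python3 go.py .46 .14 .12 100
```

```text
time_s: 19.35
position: [0.4297, -0.134, 0.1336]
orientation: [0.708, -0.022, 0.705, 0.024]
force: [0.7, 0.1, -0.3]
opening: 0.048
w3 ((466.7665100097656, 138.88107299804688), (154.93519592285156, 79.00546264648438), 11.308867454528809)
w4 ((465.99041748046875, 139.80523681640625), (153.6772003173828, 79.49124145507812), 10.821725845336914)
w3 ((484.03912353515625, -150.3988800048828), (78.47532653808594, 80.24110412597656), 81.89952850341797)
t 19.4 | pos [0.4321, -0.1294, 0.1341] | jaw_yaw 94.3 | shift_tool [0.0154, 0.2665, 0.048] | n 4.34 | turn10 [-0.568, 0.044, -0.019] | q [0.07, 0.22, -0.56, -0.01, -0.78, -1.56] | F [0.6, 3.9, -1.5] | open 0.0477 |
```

Blue tray: (0.466, 0.1395), yaw 11°, measured 154 × 79 mm. Bays are at (0.503,0.147) and (0.429,0.132). Green: (0.484,−0.150), measured 78 × 80 mm.

```bash
python3 -m handwheel '[{"dx":0,"dy":0.055,"dz":0.015,"wx":-0.7,"wy":0,"wz":0},{"dx":0,"dy":0.055,"dz":0.02,"wx":0,"wy":0,"wz":0},{"dx":0,"dy":0.055,"dz":0.025,"wx":0,"wy":0,"wz":0},{"dx":0,"dy":0.055,"dz":0.025,"wx":0,"wy":0,"wz":0},{"dx":0,"dy":0.04,"dz":0.025,"wx":0,"wy":0,"wz":0}]' >/dev/null; python3 go.py .503 .147 .04 101
```

```text
t 20.02 | pos [0.495, 0.1532, 0.1352] | jaw_yaw 101.4 | shift_tool [0.0952, -0.008, 0.0059] | n 1.53 | turn10 [0.043, 0.043, -0.016] | q [0.61, 0.32, -0.41, 0.0, -0.83, -1.99] | F [0.5, -0.3, -1.2] | open 0.0481 |
```

```bash
python3 -m handwheel '[{"dx":0.04,"dy":-0.008,"dz":0.006,"wx":0,"wy":0.04,"wz":0},{"dx":0.04,"dy":0,"dz":0,"wx":0,"wy":0,"wz":0},{"dx":0.01,"dy":0,"dz":0,"wx":0,"wy":0,"wz":0},{"dx":0,"dy":0,"dz":0,"wx":0,"wy":0,"wz":0}]' >/dev/null; python3 go.py .503 .147 .0229 101
```

```text
t 20.52 | pos [0.5052, 0.1516, 0.0433] | jaw_yaw 101.8 | shift_tool [0.0203, -0.0041, -0.0032] | n 0.34 | turn10 [0.078, 0.021, -0.02] | q [0.6, 0.47, -0.48, -0.0, -0.62, -1.96] | F [-0.3, 0.2, -0.1] | open 0.0478 |
```

```bash
python3 -m handwheel '[{"dx":0.010,"dy":-0.005,"dz":-0.003,"wx":0,"wy":0.02,"wz":0},{"dx":0.006,"dy":0,"dz":0,"wx":0,"wy":0,"wz":0},{"dx":0.001,"dy":0,"dz":0,"wx":0,"wy":0,"wz":0},{"dx":0,"dy":0,"dz":0,"wx":0,"wy":0,"wz":0}]'; python3 go.py .503 .147 .0229 101
```

```text
time_s: 21.02
position: [0.5049, 0.1462, 0.0285]
orientation: [0.705, -0.07, 0.701, 0.075]
force: [-0.4, 1.8, -1.2]
opening: 0.048
t 21.02 | pos [0.5049, 0.1462, 0.0285] | jaw_yaw 101.8 | shift_tool [0.0056, 0.0011, -0.0018] | n 0.1 | turn10 [0.075, 0.035, -0.033] | q [0.59, 0.49, -0.49, -0.01, -0.58, -1.95] | F [-0.4, 1.8, -1.2] | open 0.048 |
```

```bash
python3 -m handwheel '[{"dx":0.004,"dy":0.001,"dz":-0.002,"wx":0,"wy":0.03,"wz":-0.03},{"dx":0.002,"dy":0,"dz":0,"wx":0,"wy":0,"wz":0},{"dx":0.001,"dy":0,"dz":0,"wx":0,"wy":0,"wz":0}]'; python3 go.py .503 .147 .0229 101
```

```text
time_s: 21.4
position: [0.503, 0.1472, 0.0228]
orientation: [0.704, -0.073, 0.703, 0.073]
force: [-3.8, -1.9, 13.2]
opening: 0.0481
t 21.4 | pos [0.503, 0.1472, 0.0228] | jaw_yaw 101.8 | shift_tool [-0.0001, -0.0002, 0.0] | n 0.0 | turn10 [0.08, 0.009, -0.0] | q [0.59, 0.5, -0.5, 0.0, -0.57, -1.96] | F [-3.8, -1.9, 13.2] | open 0.0481 |
```

It touched the floor (13 N) at exactly the expected height. Release and rise.

```bash
python3 -m handwheel '[{"dx":-0.0005,"dy":0,"dz":0,"wx":0,"wy":0,"wz":0},{"dx":0,"dy":0,"dz":0,"wx":0,"wy":0,"wz":0},{"dx":0,"dy":0,"dz":0,"wx":0,"wy":0,"wz":0}]' 0.2;  python3 -m handwheel '[{"dx":-0.03,"dy":0,"dz":0,"wx":0,"wy":0,"wz":0},{"dx":-0.055,"dy":0,"dz":0,"wx":0,"wy":0,"wz":0},{"dx":-0.055,"dy":0,"dz":0,"wx":0,"wy":0,"wz":0},{"dx":-0.0,"dy":-0.058,"dz":-0.01,"wx":0.7,"wy":0,"wz":0},{"dx":0,"dy":-0.058,"dz":-0.01,"wx":0.8,"wy":0,"wz":0}]' 0; python3 go.py .47 -.27 .16 25.4
python3 - <<'E'
from h import *
n=np.load('w3.npz'); s={'position':n['p'],'orientation':n['o']}; c=bot.read_camera('wrist')
for q in[(130,224),(138,224),(125,255),(141,255),(120,300),(145,270)]: print(q,px2w(c,*q,.008,s).round(3))
E
```

```text
time_s: 21.78
position: [0.5032, 0.1475, 0.0235]
orientation: [0.704, -0.073, 0.703, 0.073]
force: [-0.3, 0.4, -0.3]
opening: 0.0683
time_s: 22.4
position: [0.5013, 0.0306, 0.1676]
orientation: [0.708, 0.019, 0.706, -0.02]
force: [0.5, 0.3, -0.7]
opening: 0.0857
t 22.4 | pos [0.5013, 0.0306, 0.1676] | jaw_yaw 86.8 | shift_tool [0.0079, -0.3019, -0.0146] | n 4.84 | turn10 [6.141, 0.021, -0.005] | q [0.39, 0.25, -0.41, 0.0, -0.91, -2.01] | F [0.5, 0.3, -0.7] | open 0.0857 | 
(130, 224) [ 0.531 -0.342  0.008]
(138, 224) [ 0.527 -0.329  0.008]
(125, 255) [ 0.586 -0.344  0.008]
(141, 255) [ 0.576 -0.318  0.008]
(120, 300) [ 0.677 -0.346  0.008]
(145, 270) [ 0.6   -0.308  0.008]
```

Pliers' nose is at about (0.527,−0.335), so jaws at 25° on the square at (0.502,−0.29) stay clear of them.

```bash
python3 -m handwheel '[{"dx":0,"dy":-0.05,"dz":-0.003,"wx":1,"wy":0,"wz":0},{"dx":0,"dy":-0.05,"dz":0.006,"wx":1,"wy":0,"wz":0},{"dx":0,"dy":-0.048,"dz":0.0145,"wx":1,"wy":0,"wz":0},{"dx":0,"dy":-0.045,"dz":0.023,"wx":1,"wy":0,"wz":0},{"dx":0,"dy":-0.04,"dz":0.03,"wx":1,"wy":0,"wz":0}]' >/dev/null;  python3 -m handwheel '[{"dx":0,"dy":-0.034,"dz":0.037,"wx":1,"wy":0,"wz":0},{"dx":0,"dy":0,"dz":0,"wx":0,"wy":0,"wz":0}]'
cat > look.py <<'E'
from seg import *
import sys
bot.read_camera('side')
s=bot.get_state(); w=bot.read_camera('wrist'); f=w['frame']; cv2.imwrite('pics/%s.png'%sys.argv[1],f); np.savez(sys.argv[1]+'.npz',p=s['position'],o=s['orientation'])
for n,p in[('sq1',(.5018,-.2905,.0073)),('rd',(.4805,-.4087,.0085))]:
    u,v=w2px(w,p,s).astype(int); print(n,u,v); 
    try: seg(w,s,f,(100,90,30) if n!='rd' else (0,0,120),(125,255,255)if n!='rd' else (180,70,255),.012,(max(u-80,0),max(v-80,0),u+80,v+80),n)
    except Exception as e: print(e)
E
python3 look.py w12; python3 go.py .5 -.29 .05 25.4
```

```text
time_s: 23.32
position: [0.4578, -0.2839, 0.1678]
orientation: [0.595, 0.384, 0.593, -0.384]
force: [0.4, 0.3, 0.4]
opening: 0.0854
sq1 313 218
sq1 px [313.1 217.6] ctr 500.5 -288.6 size 50.6 48.0 ang long -64.9
rd 245 306
rd px [246.6 308. ] ctr 481.2 -409.2 size 57.0 49.4 ang long -64.2
t 23.43 | pos [0.4583, -0.2816, 0.1679] | jaw_yaw 24.5 | shift_tool [0.118, 0.0344, 0.0247] | n 2.01 | turn10 [-0.091, 0.015, -0.007] | q [-0.25, 0.31, -0.32, 0.0, -0.93, -2.47] | F [-0.4, 0.3, -1.3] | open 0.0854 |
```

```bash
python3 -m handwheel '[{"dx":0.04,"dy":0.034,"dz":0.025,"wx":-0.09,"wy":0,"wz":0},{"dx":0.055,"dy":0,"dz":0,"wx":0,"wy":0.03,"wz":0},{"dx":0.012,"dy":0,"dz":0,"wx":0,"wy":0,"wz":0},{"dx":0,"dy":0,"dz":0,"wx":0,"wy":0,"wz":0}]' >/dev/null; python3 look.py w13; python3 go.py .501 -.289 .0195 25.3
```

```text
sq1 267 242
sq1 px [267.2 240.2] ctr 500.5 -289.1 size 51.3 48.7 ang long -64.1
rd 177 355
rd px [193.4 350.8] ctr 491.4 -393.9 size 45.9 22.3 ang long -39.5
t 24.02 | pos [0.5047, -0.2876, 0.063] | jaw_yaw 25.9 | shift_tool [0.0435, -0.0043, -0.0005] | n 0.7 | turn10 [0.062, 0.02, -0.044] | q [-0.24, 0.5, -0.33, -0.0, -0.73, -2.45] | F [-0.3, -0.4, -0.1] | open 0.085 |
```

```bash
python3 -m handwheel '[{"dx":0.022,"dy":-0.004,"dz":-0.001,"wx":0.05,"wy":0.03,"wz":-0.03},{"dx":0.013,"dy":0,"dz":0,"wx":0,"wy":0,"wz":0},{"dx":0.004,"dy":0,"dz":0,"wx":0,"wy":0,"wz":0},{"dx":0,"dy":0,"dz":0,"wx":0,"wy":0,"wz":0}]';python3 go.py .501 -.289 .0195 25.3
```

```text
time_s: 24.52
position: [0.5052, -0.2893, 0.0302]
orientation: [0.603, 0.379, 0.594, -0.375]
force: [0.5, -0.3, -0.4]
opening: 0.0854
t 24.52 | pos [0.5052, -0.2893, 0.0302] | jaw_yaw 25.6 | shift_tool [0.0106, -0.0038, -0.0021] | n 0.18 | turn10 [0.026, 0.044, -0.07] | q [-0.24, 0.55, -0.35, -0.0, -0.65, -2.45] | F [0.5, -0.3, -0.4] | open 0.0854 |
```

```bash
python3 -m handwheel '[{"dx":0.008,"dy":-0.004,"dz":-0.002,"wx":0,"wy":0.05,"wz":-0.07},{"dx":0.003,"dy":0,"dz":0,"wx":0,"wy":0,"wz":0},{"dx":0.001,"dy":0,"dz":0,"wx":0,"wy":0,"wz":0}]';python3 go.py .501 -.289 .0195 25.3;  python3 -m handwheel '[{"dx":0,"dy":0,"dz":0,"wx":0,"wy":0,"wz":0},{"dx":0,"dy":0,"dz":0,"wx":0,"wy":0,"wz":0},{"dx":0,"dy":0,"dz":0,"wx":0,"wy":0,"wz":0},{"dx":0,"dy":0,"dz":0,"wx":0,"wy":0,"wz":0},{"dx":0,"dy":0,"dz":0,"wx":0,"wy":0,"wz":0}]' 1;python3 go.py .429 .1323 .12 101
```

```text
time_s: 24.9
position: [0.5014, -0.2895, 0.0186]
orientation: [0.598, 0.377, 0.598, -0.377]
force: [-0.2, 0.5, -0.1]
opening: 0.0857
t 24.9 | pos [0.5014, -0.2895, 0.0186] | jaw_yaw 25.6 | shift_tool [-0.0009, -0.0001, -0.0006] | n 0.02 | turn10 [0.028, 0.0, -0.005] | q [-0.24, 0.57, -0.36, -0.0, -0.64, -2.45] | F [-0.2, 0.5, -0.1] | open 0.0857 | 
time_s: 25.52
position: [0.5018, -0.2896, 0.019]
orientation: [0.599, 0.377, 0.598, -0.377]
force: [-0.8, 0.8, 0.2]
opening: 0.048
t 25.52 | pos [0.5018, -0.2896, 0.019] | jaw_yaw 25.6 | shift_tool [-0.1012, 0.1167, -0.4119] | n 7.04 | turn10 [-7.541, 0.011, -0.005] | q [-0.24, 0.57, -0.36, -0.0, -0.64, -2.45] | F [-0.8, 0.8, 0.2] | open 0.048 |
```

```bash
python3 -m handwheel '[{"dx":-0.03,"dy":0,"dz":0,"wx":0,"wy":0,"wz":0},{"dx":-0.05,"dy":0,"dz":0,"wx":0,"wy":0,"wz":0},{"dx":-0.02,"dy":0.0145,"dz":-0.05,"wx":-0.94,"wy":0,"wz":0},{"dx":0,"dy":0.0225,"dz":-0.048,"wx":-0.94,"wy":0,"wz":0},{"dx":0,"dy":0.03,"dz":-0.043,"wx":-0.94,"wy":0,"wz":0}]' >/dev/null;python3 -m handwheel '[{"dx":0,"dy":0.0365,"dz":-0.038,"wx":-0.94,"wy":0,"wz":0},{"dx":0,"dy":0.042,"dz":-0.0315,"wx":-0.94,"wy":0,"wz":0},{"dx":0,"dy":0.047,"dz":-0.024,"wx":-0.94,"wy":0,"wz":0},{"dx":0,"dy":0.05,"dz":-0.016,"wx":-0.94,"wy":0,"wz":0}]' ;python3 go.py .429 .1323 .12 101
```

```text
time_s: 26.65
position: [0.4331, 0.0798, 0.1213]
orientation: [0.708, -0.018, 0.706, 0.02]
force: [1.1, 1.7, -0.6]
opening: 0.0485
t 26.65 | pos [0.4331, 0.0798, 0.1213] | jaw_yaw 93.1 | shift_tool [0.0014, 0.0527, -0.0012] | n 0.84 | turn10 [-0.791, 0.016, -0.011] | q [0.55, 0.22, -0.6, -0.0, -0.74, -2.07] | F [1.1, 1.7, -0.6] | open 0.0485 |
```

```bash
python3 -m handwheel '[{"dx":0.0,"dy":0.05,"dz":-0.001,"wx":-0.8,"wy":0,"wz":0},{"dx":0.04,"dy":0,"dz":0,"wx":0,"wy":0,"wz":0},{"dx":0.03,"dy":0,"dz":0,"wx":0,"wy":0,"wz":0},{"dx":0.01,"dy":0,"dz":0,"wx":0,"wy":0,"wz":0}]' >/dev/null; python3 go.py .4285 .132 .021 101
```

```text
t 27.15 | pos [0.4298, 0.1367, 0.0412] | jaw_yaw 101.9 | shift_tool [0.0202, -0.0044, -0.0024] | n 0.33 | turn10 [0.093, 0.051, -0.026] | q [0.67, 0.37, -0.67, 0.0, -0.52, -2.03] | F [0.2, -0.1, -0.8] | open 0.0483 |
```

```bash
python3 -m handwheel '[{"dx":0.010,"dy":-0.004,"dz":-0.002,"wx":0.05,"wy":0.04,"wz":-0.02},{"dx":0.006,"dy":0,"dz":0,"wx":0,"wy":0,"wz":0},{"dx":0.001,"dy":0,"dz":0,"wx":0,"wy":0,"wz":0}]' >/dev/null; python3 go.py .4285 .132 .021 101
```

```text
t 27.52 | pos [0.4294, 0.132, 0.0241] | jaw_yaw 101.3 | shift_tool [0.0031, 0.0002, -0.0009] | n 0.05 | turn10 [0.033, 0.015, -0.006] | q [0.66, 0.41, -0.68, 0.0, -0.48, -2.04] | F [-0.5, -0.2, -0.3] | open 0.0478 |
```

```bash
python3 -m handwheel '[{"dx":0.0015,"dy":0,"dz":-0.001,"wx":0,"wy":0,"wz":0},{"dx":0.001,"dy":0,"dz":0,"wx":0,"wy":0,"wz":0},{"dx":0.0005,"dy":0,"dz":0,"wx":0,"wy":0,"wz":0}]'; python3 go.py .4285 .132 .021 101
```

```text
time_s: 27.9
position: [0.4292, 0.132, 0.0221]
orientation: [0.705, -0.069, 0.702, 0.071]
force: [-0.3, -0.2, -0.2]
opening: 0.0483
t 27.9 | pos [0.4292, 0.132, 0.0221] | jaw_yaw 101.3 | shift_tool [0.0011, 0.0001, -0.0007] | n 0.02 | turn10 [0.031, 0.031, -0.014] | q [0.66, 0.41, -0.69, 0.0, -0.47, -2.04] | F [-0.3, -0.2, -0.2] | open 0.0483 |
```

```bash
python3 -m handwheel '[{"dx":0.001,"dy":0,"dz":-0.0005,"wx":0,"wy":0,"wz":0},{"dx":0.001,"dy":0,"dz":0,"wx":0,"wy":0,"wz":0}]'; python3 -m handwheel '[{"dx":0,"dy":0,"dz":0,"wx":0,"wy":0,"wz":0},{"dx":0,"dy":0,"dz":0,"wx":0,"wy":0,"wz":0},{"dx":0,"dy":0,"dz":0,"wx":0,"wy":0,"wz":0}]' 0.2;  python3 -m handwheel '[{"dx":-0.03,"dy":0,"dz":0,"wx":0,"wy":0,"wz":0},{"dx":-0.055,"dy":0,"dz":0,"wx":0,"wy":0,"wz":0},{"dx":-0.055,"dy":0,"dz":0,"wx":0,"wy":0,"wz":0},{"dx":-0.0,"dy":-0.058,"dz":0,"wx":0.7,"wy":0,"wz":0},{"dx":0,"dy":-0.058,"dz":0,"wx":0.8,"wy":0,"wz":0}]' 0; python3 go.py .46 -.38 .16 81
```

```text
time_s: 28.15
position: [0.4288, 0.1321, 0.0208]
orientation: [0.706, -0.069, 0.702, 0.071]
force: [-3.9, 0.6, 14.3]
opening: 0.048
time_s: 28.52
position: [0.4289, 0.1323, 0.0209]
orientation: [0.706, -0.069, 0.702, 0.071]
force: [-0.2, 0.3, -1.0]
opening: 0.0683
time_s: 29.15
position: [0.4457, 0.0179, 0.1658]
orientation: [0.71, 0.023, 0.704, -0.021]
force: [0.7, 0.4, -0.1]
opening: 0.0856
t 29.15 | pos [0.4457, 0.0179, 0.1658] | jaw_yaw 86.4 | shift_tool [0.0051, -0.3962, 0.039] | n 6.37 | turn10 [0.543, 0.044, -0.017] | q [0.41, 0.16, -0.54, 0.0, -0.86, -2.04] | F [0.7, 0.4, -0.1] | open 0.0856 |
```

The second case touched the floor (14 N) and was released. Now the round case, with jaws at about 97° to stay off the pliers' nose.

```bash
python3 -m handwheel '[{"dx":0,"dy":-0.056,"dz":0.006,"wx":-0.5,"wy":0,"wz":0},{"dx":0,"dy":-0.056,"dz":0.002,"wx":-0.5,"wy":0,"wz":0},{"dx":0,"dy":-0.056,"dz":-0.003,"wx":0,"wy":0.03,"wz":0},{"dx":0,"dy":-0.056,"dz":-0.003,"wx":0,"wy":0,"wz":0},{"dx":0,"dy":-0.056,"dz":-0.003,"wx":0,"wy":0,"wz":0}]' >/dev/null; python3 -m handwheel '[{"dx":0,"dy":-0.056,"dz":-0.003,"wx":0,"wy":0,"wz":0},{"dx":0,"dy":-0.04,"dz":-0.003,"wx":0,"wy":0,"wz":0},{"dx":0,"dy":0,"dz":0,"wx":0,"wy":0,"wz":0}]' >/dev/null; python3 look.py w14; python3 go.py .481 -.408 .05 97
```

```text
sq1 354 237
max() iterable argument is empty
rd 233 203
rd px [231.8 205.9] ctr 482.1 -410.9 size 50.6 47.8 ang long 5.5
t 30.25 | pos [0.4665, -0.3712, 0.1642] | jaw_yaw 96.7 | shift_tool [0.1141, -0.0386, 0.0097] | n 1.93 | turn10 [-0.033, 0.023, -0.017] | q [-0.4, 0.41, -0.18, -0.01, -0.98, -1.05] | F [-1.1, -0.1, -0.6] | open 0.0856 |
```

```bash
python3 -m handwheel '[{"dx":0.03,"dy":-0.04,"dz":0.01,"wx":0,"wy":0.02,"wz":0},{"dx":0.055,"dy":0,"dz":0,"wx":0,"wy":0,"wz":0},{"dx":0.025,"dy":0,"dz":0,"wx":0,"wy":0,"wz":0},{"dx":0,"dy":0,"dz":0,"wx":0,"wy":0,"wz":0}]' >/dev/null; python3 look.py w15; python3 go.py .4815 -.41 .0195 97
```

```text
sq1 439 281
max() iterable argument is empty
rd 271 237
rd px [268.1 240.7] ctr 482.5 -409.8 size 51.5 48.4 ang long -14.0
t 30.85 | pos [0.4852, -0.4065, 0.0562] | jaw_yaw 97.1 | shift_tool [0.0367, -0.003, -0.0043] | n 0.59 | turn10 [0.01, 0.042, 0.009] | q [-0.44, 0.58, -0.2, -0.0, -0.79, -1.0] | F [-0.4, -0.4, -0.2] | open 0.0855 |
```

```bash
python3 -m handwheel '[{"dx":0.020,"dy":-0.003,"dz":-0.004,"wx":0,"wy":0.04,"wz":0},{"dx":0.012,"dy":0,"dz":0,"wx":0,"wy":0,"wz":0},{"dx":0,"dy":0,"dz":0,"wx":0,"wy":0,"wz":0}]' >/dev/null; python3 go.py .482 -.41 .0195 97
```

```text
t 31.23 | pos [0.4832, -0.4102, 0.0255] | jaw_yaw 97.2 | shift_tool [0.0059, 0.0004, -0.0012] | n 0.1 | turn10 [0.017, 0.026, 0.027] | q [-0.45, 0.62, -0.22, 0.0, -0.73, -1.0] | F [0.4, 0.7, 0.6] | open 0.0853 |
```

```bash
python3 -m handwheel '[{"dx":0.004,"dy":0,"dz":-0.001,"wx":0,"wy":0.02,"wz":0.02},{"dx":0.001,"dy":0,"dz":0,"wx":0,"wy":0,"wz":0}]' ; python3 -m handwheel '[{"dx":0,"dy":0,"dz":0,"wx":0,"wy":0,"wz":0},{"dx":0,"dy":0,"dz":0,"wx":0,"wy":0,"wz":0},{"dx":0,"dy":0,"dz":0,"wx":0,"wy":0,"wz":0},{"dx":0,"dy":0,"dz":0,"wx":0,"wy":0,"wz":0},{"dx":0,"dy":0,"dz":0,"wx":0,"wy":0,"wz":0}]' 1;python3 go.py .484 -.1504 .1 90
```

```text
time_s: 31.48
position: [0.4825, -0.4107, 0.0207]
orientation: [0.706, -0.045, 0.705, 0.044]
force: [0.6, 0.3, -0.0]
opening: 0.0855
time_s: 32.1
position: [0.4831, -0.4111, 0.0217]
orientation: [0.707, -0.045, 0.704, 0.043]
force: [-0.3, -0.1, -0.9]
opening: 0.0445
t 32.1 | pos [0.4831, -0.4111, 0.0217] | jaw_yaw 97.2 | shift_tool [-0.0789, 0.2583, 0.0337] | n 4.36 | turn10 [0.717, 0.02, 0.016] | q [-0.45, 0.63, -0.22, 0.0, -0.72, -1.0] | F [-0.3, -0.1, -0.9] | open 0.0445 |
```

```bash
python3 -m handwheel '[{"dx":-0.03,"dy":0,"dz":0,"wx":0,"wy":0,"wz":0},{"dx":-0.045,"dy":0.0,"dz":0,"wx":0,"wy":0,"wz":0},{"dx":-0.005,"dy":0.055,"dz":0.007,"wx":0.7,"wy":0,"wz":0},{"dx":0,"dy":0.058,"dz":0,"wx":0.5,"wy":0,"wz":0},{"dx":0,"dy":0.058,"dz":-0.002,"wx":0,"wy":0,"wz":0}]' >/dev/null;  python3 -m handwheel '[{"dx":0,"dy":0.055,"dz":0,"wx":0,"wy":0,"wz":0},{"dx":0,"dy":0.02,"dz":0,"wx":0,"wy":0,"wz":0},{"dx":0,"dy":0,"dz":0,"wx":0,"wy":0,"wz":0}]'; python3 look.py w16 >/dev/null; python3 go.py .484 -.1504 .1 82
python3 - <<'E'
from h import *
c=bot.read_camera('wrist'); f=c['frame']; n=np.load('w16.npz'); s={'position':n['p'],'orientation':n['o']}
f=cv2.imread('pics/w16.png'); m=cv2.inRange(cv2.cvtColor(f,cv2.COLOR_BGR2HSV),(45,100,30),(85,255,255)); print(cv2.boundingRect(m))
E
```

```text
time_s: 33.1
position: [0.4936, -0.1584, 0.1028]
orientation: [0.708, 0.033, 0.705, -0.033]
force: [-0.4, -0.2, 0.3]
opening: 0.0445
t 33.2 | pos [0.4935, -0.1598, 0.1026] | jaw_yaw 84.5 | shift_tool [0.0026, 0.0084, -0.0103] | n 0.22 | turn10 [0.252, 0.026, 0.005] | q [0.0, 0.36, -0.45, 0.0, -0.76, -1.67] | F [0.4, 0.7, 0.9] | open 0.0446 | 
(232, 132, 113, 123)
```

Run:
```python
from h import *
c=bot.read_camera('wrist'); n=np.load('w16.npz'); s={'position':n['p'],'orientation':n['o']}
f=cv2.imread('pics/w16.png'); m=cv2.inRange(cv2.cvtColor(f,cv2.COLOR_BGR2HSV),(45,100,30),(85,255,255))
for r in(135,140,145,150,155,160,170,180,200,220):
    x=np.flatnonzero(m[r]); 
    if len(x): a,b=px2w(c,x[0],r,.007,s),px2w(c,x[-1],r,.007,s); print(r,x[0],x[-1],a[:2].round(4),b[:2].round(4),'mid',((a+b)/2)[:2].round(4),'w',np.linalg.norm(b-a).round(4))
print('pred corners',[w2px(c,(.484+.039*(i*np.cos(-.143)-j*np.sin(-.143)),-.1504+.039*(i*np.sin(-.143)+j*np.cos(-.143)),.007),s).round(1).tolist() for i in(-1,1) for j in(-1,1)])
```

```text
135 259 319 [ 0.4346 -0.1646] [ 0.4382 -0.1239] mid [ 0.4364 -0.1442] w 0.0409
140 258 319 [ 0.438  -0.1656] [ 0.4417 -0.1241] mid [ 0.4398 -0.1449] w 0.0417
145 257 319 [ 0.4413 -0.1667] [ 0.4452 -0.1243] mid [ 0.4432 -0.1455] w 0.0425
150 232 319 [ 0.4429 -0.1842] [ 0.4486 -0.1246] mid [ 0.4458 -0.1544] w 0.0599
155 232 344 [ 0.4464 -0.1846] [ 0.4535 -0.1072] mid [ 0.45   -0.1459] w 0.0777
160 232 343 [ 0.4499 -0.1851] [ 0.457  -0.1081] mid [ 0.4534 -0.1466] w 0.0773
170 232 342 [ 0.457 -0.186] [ 0.4641 -0.1092] mid [ 0.4605 -0.1476] w 0.0771
180 232 341 [ 0.4641 -0.1869] [ 0.4713 -0.1102] mid [ 0.4677 -0.1485] w 0.077
200 232 340 [ 0.4787 -0.1889] [ 0.486  -0.1115] mid [ 0.4824 -0.1502] w 0.0777
220 232 337 [ 0.4939 -0.191 ] [ 0.5013 -0.1142] mid [ 0.4976 -0.1526] w 0.0771
pred corners [[232.5, 145.5], [345.2, 151.3], [231.7, 248.8], [333.8, 253.0]]
```

Green pose confirmed: width 77 mm, centre (0.485, −0.151). Lower in.

```bash
python3 -m handwheel '[{"dx":0.03,"dy":0.008,"dz":-0.009,"wx":0.2,"wy":0.02,"wz":0},{"dx":0.03,"dy":0,"dz":0,"wx":0,"wy":0,"wz":0},{"dx":0.008,"dy":0,"dz":0,"wx":0,"wy":0,"wz":0},{"dx":0,"dy":0,"dz":0,"wx":0,"wy":0,"wz":0}]' >/dev/null; python3 go.py .485 -.151 .0237 82
```

```text
t 33.8 | pos [0.4862, -0.1556, 0.0337] | jaw_yaw 82.0 | shift_tool [0.01, 0.0044, -0.0019] | n 0.18 | turn10 [-0.0, 0.023, 0.006] | q [0.01, 0.46, -0.53, 0.0, -0.58, -1.72] | F [0.1, 0.1, -0.2] | open 0.0444 |
```

```bash
python3 -m handwheel '[{"dx":0.006,"dy":0.005,"dz":-0.002,"wx":0,"wy":0.02,"wz":0},{"dx":0.002,"dy":0,"dz":0,"wx":0,"wy":0,"wz":0},{"dx":0.001,"dy":0,"dz":0,"wx":0,"wy":0,"wz":0}]'; python3 -m handwheel '[{"dx":0.001,"dy":0,"dz":0,"wx":0,"wy":0,"wz":0},{"dx":0,"dy":0,"dz":0,"wx":0,"wy":0,"wz":0}]'
```

```text
time_s: 34.17
position: [0.4865, -0.1505, 0.0262]
orientation: [0.707, 0.049, 0.704, -0.05]
force: [0.7, 0.5, -1.0]
opening: 0.0444
time_s: 34.42
position: [0.4869, -0.1504, 0.0256]
orientation: [0.707, 0.049, 0.703, -0.05]
force: [-0.4, -0.3, 0.5]
opening: 0.0445
```

```bash
python3 -m handwheel '[{"dx":0.0015,"dy":0,"dz":-0.001,"wx":0,"wy":0.02,"wz":0},{"dx":0.001,"dy":0,"dz":0,"wx":0,"wy":0,"wz":0}]'; python3 -m handwheel '[{"dx":0.001,"dy":0,"dz":0,"wx":0,"wy":0,"wz":0}]'
```

```text
time_s: 34.67
position: [0.4859, -0.1503, 0.0236]
orientation: [0.706, 0.049, 0.705, -0.05]
force: [-1.7, 1.9, 9.8]
opening: 0.0443
time_s: 34.8
position: [0.4859, -0.1502, 0.0235]
orientation: [0.706, 0.049, 0.705, -0.05]
force: [-3.5, 2.1, 12.4]
opening: 0.0447
```

Touchdown (12 N) at the expected height. I'll release, rise straight up, then take the final check picture from a vantage over the trays.

```bash
python3 -m handwheel '[{"dx":0,"dy":0,"dz":0,"wx":0,"wy":0,"wz":0},{"dx":0,"dy":0,"dz":0,"wx":0,"wy":0,"wz":0},{"dx":0,"dy":0,"dz":0,"wx":0,"wy":0,"wz":0}]' 0.25;  python3 -m handwheel '[{"dx":-0.03,"dy":0,"dz":0,"wx":0,"wy":0,"wz":0},{"dx":-0.055,"dy":0,"dz":0,"wx":0,"wy":0,"wz":0},{"dx":-0.055,"dy":0,"dz":0,"wx":0,"wy":0,"wz":0},{"dx":-0.055,"dy":0,"dz":-0.02,"wx":0,"wy":0,"wz":0},{"dx":-0.02,"dy":0.05,"dz":-0.03,"wx":0,"wy":0,"wz":0}]'; python3 -m handwheel '[{"dx":0,"dy":0.05,"dz":-0.03,"wx":0,"wy":0,"wz":0},{"dx":0,"dy":0.05,"dz":-0.015,"wx":0,"wy":0,"wz":0},{"dx":0,"dy":0,"dz":0,"wx":0,"wy":0,"wz":0},{"dx":0,"dy":0,"dz":0,"wx":0,"wy":0,"wz":0}]' 0
python3 - <<'E'
from h import *
bot.read_camera('side')
s=bot.get_state(); w=bot.read_camera('wrist'); f=w['frame']; cv2.imwrite('pics/w17.png',f); np.savez('w17.npz',p=s['position'],o=s['orientation'])
sc=bot.read_camera('scene')['frame']; cv2.imwrite('pics/scene2.png',sc)
P=[w2px(w,(x,y,.01),s) for x in(.37,.56) for y in(-.2,.2)]; P=np.array(P); x0,y0=P.min(0).clip(0).astype(int); x1,y1=P.max(0).astype(int); print(x0,y0,x1,y1)
a=cv2.resize(f[y0:y1,x0:x1],None,fx=1.9,fy=1.9,interpolation=2); b=cv2.resize(sc[170:275,225:365],None,fx=2.4,fy=2.4,interpolation=2)
print(a.shape,b.shape)
im=np.zeros((a.shape[0]+b.shape[0],max(a.shape[1],b.shape[1]),3),np.uint8); im[:a.shape[0],:a.shape[1]]=a; im[a.shape[0]:,:b.shape[1]]=b; cv2.imwrite('pics/m17.png',im)
E
```

```text
time_s: 35.17
position: [0.486, -0.1503, 0.0236]
orientation: [0.706, 0.049, 0.705, -0.049]
force: [-0.3, -0.1, -0.2]
opening: 0.064
time_s: 35.8
position: [0.4428, -0.0945, 0.2421]
orientation: [0.703, 0.051, 0.707, -0.052]
force: [-0.0, 2.1, -0.6]
opening: 0.0641
time_s: 36.3
position: [0.4111, 0.0154, 0.245]
orientation: [0.706, 0.051, 0.705, -0.049]
force: [-0.5, 0.5, 0.6]
opening: 0.0853
99 121 425 300
(340, 619, 3) (252, 336, 3)
```

View pics/m17.png

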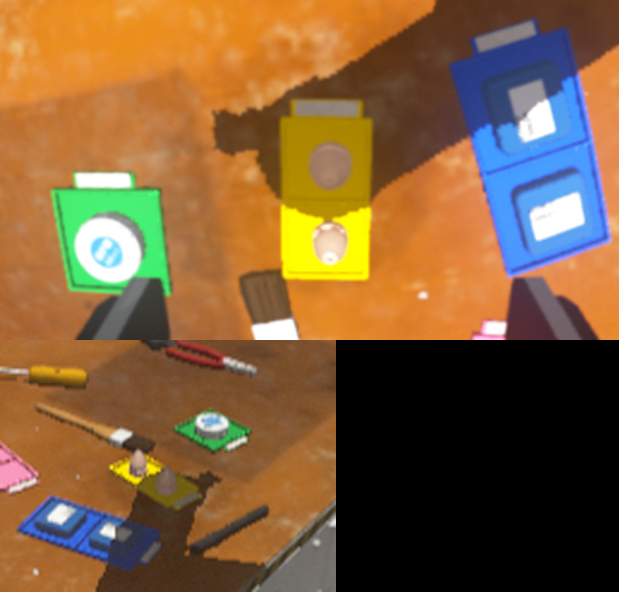

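All five pieces sit inside their bays: round case at montage (110,248), nozzles upright at (330,165) and (330,243), squares at (525,105) and (552,215). A last numeric check that the brush and pliers didn't move, then I hand in.

Run:
```python
from h import *
a=cv2.imread('pics/scene0.png');b=cv2.imread('pics/scene2.png')
for n,(x0,y0,x1,y1) in{'brush':(236,192,290,218),'pliers':(286,165,334,187)}.items():
    d=cv2.absdiff(a[y0:y1,x0:x1],b[y0:y1,x0:x1]).max(2); print(n,'changed px',int((d>60).sum()),'shift',cv2.phaseCorrelate(*[np.float32(cv2.cvtColor(q[y0:y1,x0:x1],6)) for q in(a,b)])[0])
s=bot.get_state(); print(s['time_s'],s['position'],s['force'].round(1))
print(bot.sign_off())
```

```text
brush changed px 8 shift (-0.0526618002902417, 0.6609967890173678)
pliers changed px 19 shift (0.15678799536645016, 0.0873224038956355)
36.45 [0.41136664 0.0144969  0.24477708] [-0.4  0.4  1.1]
the job is handed in; nothing more can be done
None
```

All five pieces are sorted, in the order you gave, and I handed the job in at about 36.5 s. The two nozzles stand upright, one in each bay of the yellow tray. The two blue cases lie one in each bay of the blue tray, and the round white case lies in the green tray.

**Final picture:** every piece sits inside its rim and has been let go, with the gripper open and well above the trays. The lens cases touched their tray floors with about 10–14 N. The nozzles gave no clear touchdown force, so I set them down by height alone.

**Brush and pliers:** the pliers showed no shift in the scene image. The brush comparison gave 0.66 px vertically with only 8 pixels changed. I put that down to lighting and shadow, since the gripper never touched the brush, but it is not an exact zero.

**What disagreed:**
- **Cameras:** the scene and side cameras differed by about 15 mm in y. I used the wrist camera, whose measured sizes matched yours within 1–2 mm for the trays; the lens cases read up to about 4 mm off.
- **Finger opening:** it read 2–4 mm less than the real width of each piece.
- **Second nozzle:** the first grip was a few millimetres high, so I regripped it lower before lifting.

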